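# Index the turntable and drive its locking wedge

### The job

Turn the indexing table by its upright wooden handle until its notch stands square in front of the wedge and it clicks into its detent. Then pick up the hammer and tap the wedge into the notch in two or more separate taps, drawing the hammer clear of it between taps, until it goes no further and sits tight; use only the hammer on the wedge, never the gripper. Finally lay the hammer back down on the bench top and let go of it.

Things in the scene. Friction and masses are not known exactly. Their poses are not given: they have to be found in the camera images.
- indexer: The fixed grey base plate, 20 mm high, at a different place and angle each time; origin on the bench top under the turntable's axis. The plate reaches 130 mm to its +-x and +y and 195 mm to -y. z up; its -y points from the axis along the wedge's line to the wedge.
- pivot (a point): The turntable's axis at its top face: centre of the steel disc, 220 mm across and 20 mm thick, whose top is 65 mm above the bench. Axes as the base's. On the disc a clamped hub and two clamp straps rise to 105 mm at most above the bench, within 70 mm of the axis.
- handle (a point): Point on the turntable's upright round wooden handle, 24 mm diameter, standing 85 mm from the pivot and rising from the disc's top (65 mm above the bench) to 120 mm; the point is on its axis, 95 mm above the bench. It turns with the disc; when the turntable is in its detent the handle stands at the base's -x side of the pivot (at (-85, 0) mm from it), a quarter turn clockwise, seen from above, from the notch.
- notch (a point): Middle of the mouth of the only notch in the disc's rim, at the top face, 110 mm from the pivot: a tapered slot open above, 22 mm wide at the rim, 13 mm at its bottom, 32 mm deep.
- turntable (a joint): Angle of the turntable, rad, counter-clockwise seen from above positive; 0 = in the spring detent, notch facing the wedge. Starts at -1.2 to -0.5: turn it counter-clockwise. Range -1.6 to 0.5, so it can be turned past the detent. About 1 N at the handle turns it, some 5 N near the detent, which draws it from 0.03 to within about 0.015 rad. It stays where left.
- wedge (a joint): How far the steel wedge has slid along its guide towards the pivot, m; it starts at 0 to 0.004, and 0.036 is fully home, hard stop. About 5 N of steady friction resists it; it stays where it is left. If the notch is not in front of it, its tip meets the disc's rim at about 0.006 and it goes no further.
- wedge_butt (a point): Centre of the wedge's flat outer end, the face to strike, 23 mm wide, 20 mm high, 55 mm above the bench; moves with the wedge. Axes as the base's: the wedge slides to +y, the face looks to -y. The steel wedge is 119 mm long, tapered at its far end, in a dark guide 69 mm wide, 78 mm high. The butt is 235 mm from the pivot at joint 0; home, it stands 14 mm proud of the guide.
- hammer_head (a point): Centre of the head of a ball-pein hammer that lies flat on the bench (this point 16 mm above the bench when it lies). Head 84 mm long along its y: a flat round face of 32 mm diameter ends at +42 mm along y, the small ball at -42 mm. The wooden handle runs along -x to 265 mm from the head's centre. Whole hammer about 0.36 kg, balance point about 35 mm from the head's centre along the handle.
- hammer_grip (a point): Point on the axis of the hammer's handle, 65 mm from the head's centre along -x, a good place to grip; 16 mm above the bench as it lies. Handle here 22 mm wide (along y) and 26 mm high, flat sided; axes as hammer_head's.

How it is judged (in metres and radians):
On the way, in this order (a step that is already met when the one before it is completed fails the run):
1. the turntable is in its detent (within 0.04 rad), the wedge not yet driven (joint below 0.007) (value of joint turntable between -0.04 and 0.04 rad and value of joint wedge below 0.007 m), for 0.3 s.
2. between taps: the wedge is part way (9 to 33 mm) and the hammer, still near it, does not touch it (value of joint turntable between -0.04 and 0.04 rad and value of joint wedge between 0.009 and 0.033 m and distance between hammer_head and wedge_butt below 0.15 m and contact force between hammer and wedge_c1 below 0.1 N), for 0.1 s.
3. the wedge is driven home (34 mm or more) with the hammer at it (value of joint turntable between -0.04 and 0.04 rad and value of joint wedge above 0.034 m and distance between hammer_head and wedge_butt below 0.15 m), for 0.1 s.
At the end, for the whole second after the job is handed in: The turntable is within 0.04 rad of its detent, the wedge is home in the notch (joint at least 34 mm of 36), and the hammer lies at rest on the bench top (head and grip points less than 26 mm above it), let go (value of joint turntable between -0.04 and 0.04 rad and value of joint wedge above 0.034 m and height (world z) of each of hammer_head, hammer_grip below 0.026 m and linear speed of hammer below 0.02 m/s); the robot touches nothing.
It fails at once if the gripper or arm pushes the wedge itself (over 1 N) (contact force between any of the arm, the fingers and wedge above 1 N).
It also fails if it takes over 72 s, if anything falls off the work surface, if the arm or the gripper's body presses on something with over 40 N, if the wrist force passes 120 N, or if a joint passes its speed limit or range.

### The arm

A 6-joint arm with a two-finger parallel gripper is mounted at the origin on the work surface. World frame = base frame: x ahead of the robot, y to its left, z up, the work surface at z = 0. Lengths are in mm, angles in rad, forces in N, time in s.
With the tool pointing down it reaches from about 350 to 875 mm from the base axis. Payload 4.2 kg.
Tool frame: the origin (TCP) lies at the very end of the fingers, on their centre line; the grasp point (between the pads) lies arm.grip_depth behind it (arm.grip_depth is the distance from the TCP to the grasp point, in mm); x points along the fingers, y is the direction in which the jaws open and shut, and the axes are right-handed (so a half turn about x gives the same grasp; the last joint's range is limited). The gripper opens to 85 mm and grips with 20 to 120 N. Pads are 22 mm wide; open, the fingers measure 114 mm over their backs; the gripper's body (76 mm by 85 mm) begins 54 mm behind the grasp point. The pads swing forward as they close: fully open they stand 13 mm farther back than shut.
Start: joints at [-0.872, 0.385, 0.008, 0, -1.194, -0.259], TCP at [266.111, -565.495, 231.312] pointing down, gripper open.
Joint ranges: [-3.14, 3.14], [-1.21, 2.06], [-1.07, 1.41], [-3.16, 2.05], [-2.99, -0.16], [-3.1, 3.1]. Speed limits (rad/s): [2.79, 2.79, 3.14, 3.14, 3.14, 3.14].

### API

Orientations are given as a unit quaternion [x, y, z, w].
In Python, from bench import arm, get_image, models gives the robot as it stands.
- The arm moves only by the tool arm_command, never from a script. Its argument "rows" is a list of rows, each an object of numbers: "dx", "dy", "dz": the shift along the tool's x, y, z in m; "wx", "wy", "wz": the turn, a rotation vector about the tool's x, y, z in degrees; "gripper": the closure, from -1 (fully open) to 1 (shut). A call has exactly 8 rows; each row is the pose to reach, as a shift and turn from the pose measured when the call began, along the tool's axes at that moment; what a row does not reach only later rows make up. A row lasts 1/10 s, in which the tool goes at most 50 mm and 8.59 degrees, less where a joint would pass 70% of its speed; a pose out of reach is approached as far as the arm can. A call with a gripper value outside its range is refused whole. The fingers move at their own pace and stop on an object; the grip force is fixed at half the most. Time passes only in rows, so rows that repeat a pose let the fingers close, or fill a call up. It gives the time, the measured TCP pose, the force and the opening at its end, in the units of the state.
- arm.read_state(): the state, without advancing time (a new reading comes with each control period).
- get_image(name): name is "scene" or "top"; returns a dict with "img" (400x640x3 uint8, red, green, blue), "K" (3x3 intrinsics, pixels), "rvec" (rotation vector, rad) and "tvec" (3), from world to camera coordinates, as OpenCV has them. Camera axes: x right, y down, z forward; pixel columns grow to the right and rows downward; lengths in mm; the calibration is good to about 2 mm. A picture is of the moment at which its call begins. There is no depth.
- arm.job_done(): hands the job in, once; it reports no verdict.
Trained networks look in the newest picture that a camera, given by its name, has taken for a name from the list of things; names that differ only in an ending like _2 or _b are one class to them, and where a whole thing is asked for, a point or a joint stands for the part that bears it (a point fixed in the world has none). Each returns a list of dicts, best first, with "conf" (0 to 1); they miss things now and then, are a little off and sometimes report something else, mostly with a low value. They report only what shows in the picture. A call takes as long as a camera call.
- models.cut_out(camera, query): "mask" (400x640 bool, what is visible of it) and "extent" ([left, top, right, bottom] in pixels, round what is visible of it).
The state is a dict: "clock": time; "joints": joint angles; "joint_vel": joint speeds; "joint_efforts": joint torques, N m; "position": TCP position; "ee_rot": TCP orientation; "contact_force": force on the tool from outside, world axes, zero at the start; "wrist_torque": the same for the moment, N m; "gripper_width": finger opening in mm.
Only numpy, scipy, OpenCV 4.12 (cv2) and the standard library are available. Lean on these libraries where they do the work, as an engineer would, in place of code of your own. Each camera call takes 0.05 s, during which the arm holds its last target.

## Working session

There is one attempt and no reset: what is moved stays moved. The work goes in short steps, Python scripts to look and compute and a tool call to move; the robot and the scene stay as the last step left them, time stands still between calls to the robot, and variables do not carry over. Pictures are saved under pics/ and viewed, and the job is handed in when it is done.

Besides the shell and the picture viewer there is one more tool, called in YAML: its name, and indented under it one key for each argument. arm_command: Moves the arm, as the interface text tells. Its arguments: {"type":"object","properties":{"rows":{"type":"array"}},"required":["rows"]}

```bash
mkdir -p pics; ls
cat > h.py <<'E'
import numpy as np, cv2
from scipy.spatial.transform import Rotation as R
from bench import arm, get_image, models
def cam(n):
    d=get_image(n); d['R']=cv2.Rodrigues(np.array(d['rvec'],float))[0]; d['t']=np.array(d['tvec'],float).ravel(); d['K']=np.array(d['K'],float); return d
def back(d,uv,z):
    r=d['R'].T@np.linalg.inv(d['K'])@np.array([uv[0],uv[1],1.]); c=-d['R'].T@d['t']
    return c+r*(z-c[2])/r[2]
def proj(d,p):
    q=d['K']@(d['R']@np.array(p,float)+d['t']); return q[:2]/q[2]
def save(d,n): cv2.imwrite('pics/'+n,d['img'][:,:,::-1])
E
python3 - <<'E'
from h import *
s=arm.read_state(); print(s, arm.grip_depth)
for n in('scene','top'):
    d=cam(n); save(d,n+'0.png'); print(n,d['K'].tolist(),d['R'].round(3).tolist(),d['t'])
    for q in('indexer','handle','turntable','wedge','hammer_head','hammer_grip','notch','wedge_butt'):
        for m in models.cut_out(n,q)[:2]:
            ys,xs=np.nonzero(m['mask']); print(n,q,round(m['conf'],2),m['extent'],xs.mean().round(1),ys.mean().round(1),len(xs))
print(arm.read_state()['clock'])
E
```

```text
pics
{'clock': 0.0, 'joints': array([-8.72430568e-01,  3.85539839e-01,  6.60859858e-03, -4.75325698e-04,
       -1.19398030e+00, -2.58582005e-01]), 'joint_vel': array([ 4.85901544e-04, -5.33628972e-04,  1.88042232e-03, -8.79708010e-05,
       -1.61954175e-04,  7.50660774e-04]), 'joint_efforts': array([ 2.12566224e-04, -3.92293167e+01,  1.88403136e+01,  4.18613970e+00,
       -4.57830029e-03, -1.48335198e-05]), 'position': array([ 265.84168916, -564.99791489,  230.22843604]), 'ee_rot': array([-0.15344066,  0.69029917,  0.15491221,  0.68988783]), 'contact_force': array([0.0126323 , 0.66810929, 0.35905695]), 'wrist_torque': array([-0.01884422,  0.00912785,  0.00058954]), 'gripper_width': 85.24836142840051} 18.700000000000003
scene [[468.3373131599667, 0.0, 317.9020954619634], [0.0, 468.3373131599667, 198.96431449335572], [0.0, 0.0, 1.0]] [[0.565, 0.825, 0.014], [0.698, -0.469, -0.542], [-0.44, 0.316, -0.84]] [-221.12488728 -397.58053107 1233.36684299]
scene indexer 0.96 [326.5, 92.2, 516.9, 235.8] 418.2 164.9 15470
scene handle 0.9 [383.5, 95.5, 488.3, 188.8] 436.5 145.5 7262
scene turn
[... 558 characters left out ...]
.0]] [[0.027, -1.0, 0.0], [-0.993, -0.027, -0.117], [0.117, 0.003, -0.993]] [-119.73607898  563.07493958  852.30084617]
top indexer 0.92 [130.5, 133.1, 296.7, 272.2] 212.5 202.4 16144
top handle 0.61 [139.2, 146.4, 240.2, 246.2] 190.9 195.9 7864
top turntable 0.78 [141.6, 147.2, 245.1, 246.9] 191.1 196.1 7978
top wedge 0.66 [242.7, 203.3, 297.1, 221.0] 279.6 213.7 323
top hammer_head 0.89 [392.6, 186.9, 444.4, 312.7] 423.2 243.0 1724
top hammer_grip 0.58 [393.8, 186.9, 443.8, 310.7] 423.1 242.3 1789
top notch 0.57 [138.4, 145.9, 244.5, 247.9] 191.1 196.2 7909
top wedge_butt 0.68 [391.5, 188.1, 443.7, 309.4] 423.1 242.3 1566
top wedge_butt 0.53 [242.3, 201.6, 293.4, 219.5] 277.6 213.2 310
0.9
```

Run:
```python
import cv2
a=cv2.imread('pics/top0.png')[120:330,110:470]; cv2.imwrite('pics/top0c.png',cv2.resize(a,None,fx=2.2,fy=2.2,interpolation=cv2.INTER_CUBIC))
a=cv2.imread('pics/scene0.png')[80:310,130:530]; cv2.imwrite('pics/scene0c.png',cv2.resize(a,None,fx=2,fy=2,interpolation=cv2.INTER_CUBIC))
```

```text
(no output)
```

View pics/top0c.png

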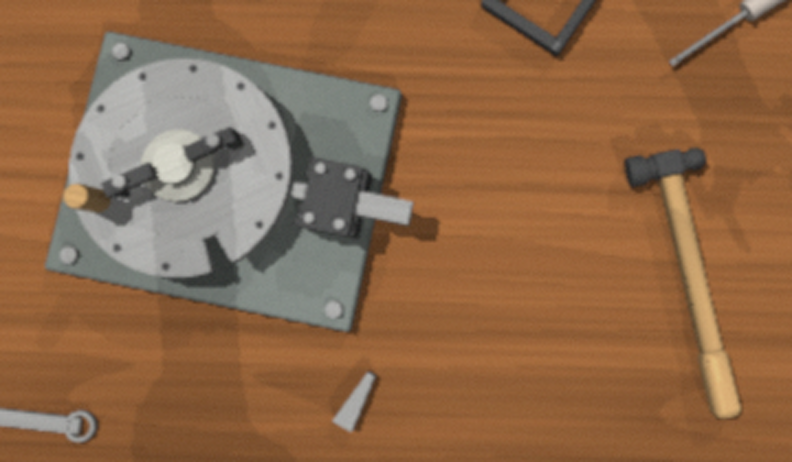

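View pics/scene0c.png

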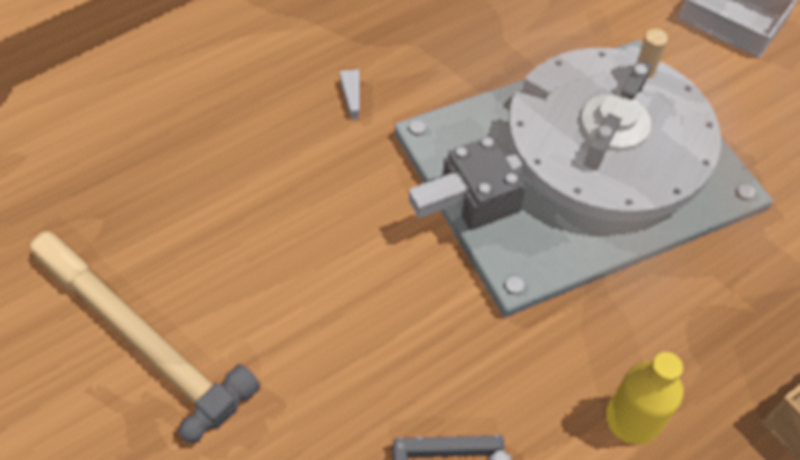

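The top view shows the disc centred near (190,196) px, the wooden handle at about (145,208) and the notch at about (209,238). The hammer's flat face points left at about (400,198), and its handle runs down to (440,308). Next I fit the poses.

```bash
cat >> h.py <<'E'
def rz(a): return np.array([[np.cos(a),-np.sin(a)],[np.sin(a),np.cos(a)]])
E
python3 - <<'E'
from h import *
from scipy.optimize import least_squares
T,S=cam('top'),cam('scene')
t=lambda x,y:(x/2.2+110,y/2.2+120); s=lambda x,y:(x/2+130,y/2+80)
obs=[(T,(130,130,20),t(108,33)),(T,(130,-195,20),t(400,92)),(T,(-130,-195,20),t(350,330)),(T,(-130,130,20),t(47,268)),
(S,(130,-195,20),s(505,313)),(S,(-130,-195,20),s(397,130)),(S,(130,130,20),s(770,203))]
def w(p,q): return np.r_[p[:2]+rz(p[2])@np.array(q[:2]),q[2]]
f=lambda p:np.concatenate([proj(d,w(p,q))-uv for d,q,uv in obs])
r=least_squares(f,[400,300,0]); p=r.x; print('indexer',p,np.degrees(p[2]),r.fun.round(1))
# disc check / handle
print('handle top T',rz(p[2]).T@(back(T,t(75,194),120)[:2]-p[:2]),'S',rz(p[2]).T@(back(S,s(655,38),120)[:2]-p[:2]))
print('notch',rz(p[2]).T@(back(T,t(209,237),65)[:2]-p[:2]))
print('butt T',rz(p[2]).T@(back(T,t(411,202),65)[:2]-p[:2]),'topedge', [rz(p[2]).T@(back(S,s(x,y),65)[:2]-p[:2]) for x,y in((411,190),(417,203))])
for n in((T),(S)):
  pass
print('butt world',w(p,(0,-235,55)))
# hammer
obs2=[(T,(0,42,16),t(632,172)),(T,(0,-42,16),t(704,158)),(T,(-265,0,16),t(728,412)),(S,(0,42,16),s(252,380)),(S,(0,-42,16),s(187,432)),(S,(-265,0,16),s(42,240))]
g=lambda p:np.concatenate([proj(d,w(p,q))-uv for d,q,uv in obs2])
r2=least_squares(g,[400,-200,0]); h=r2.x; print('hammer',h,np.degrees(h[2]),r2.fun.round(1))
a=arm.read_state(); M=R.from_quat(a['ee_rot']).as_matrix(); print(M.round(3),a['position'],a['clock'])
im=T['img'].copy()
for d,n in((T,'topo'),(S,'sceneo')):
  im=d['img'].copy()
  for q in[(130,130,20),(130,-195,20),(-130,-195,20),(-130,130,20),(0,-235,55),(0,0,65)]+[(110*np.cos(k),110*np.sin(k),65) for k in np.arange(0,6.28,.3)]:
    cv2.circle(im,tuple(int(round(v)) for v in proj(d,w(p,q))),1,(255,0,0),-1)
  for q in[(0,0,16),(0,42,16),(0,-42,16),(-65,0,16),(-265,0,16)]:
    cv2.circle(im,tuple(int(round(v)) for v in proj(d,w(h,q))),1,(0,255,0),-1)
  im=im[90:320,110:530]; cv2.imwrite('pics/%s.png'%n,cv2.resize(im,None,fx=1.9,fy=1.9)[:,:,::-1])
E
```

```text
indexer [ 5.70523553e+02  1.78301622e+02 -1.70209314e-01] -9.752275341740456 [-0.6 -1.8  1.8 -2.1  1.1  0.5 -0.8  0.3 -0.  -0.2 -2.8 -3.2  2.3 -1.1]
handle top T [-49.68126785  72.19155297] S [-48.30429804  67.49257413]
notch [-64.5842146  -42.24832539]
butt T [   8.37656568 -230.69556006] topedge [array([ -11.31899487, -230.53208612]), array([   5.34756177, -232.00823249])]
butt world [530.71722226 -53.3024708   55.        ]
hammer [ 5.92593231e+02 -3.13798217e+02  2.33407181e-01] 13.373246367762592 [-2.5 -0.4 -0.  -1.4 -1.1  1.4 -0.3 -2.5 -1.7  3.1 -0.5  0.5]
[[ 0.    -0.426  0.905]
 [ 0.     0.905  0.426]
 [-1.     0.     0.   ]] [ 266.1157556  -565.48724387  231.30876562] 1.0
```

View pics/topo.png

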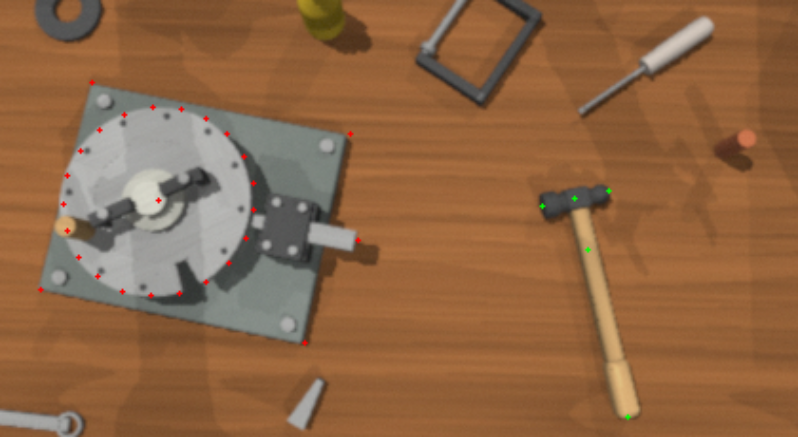

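View pics/sceneo.png

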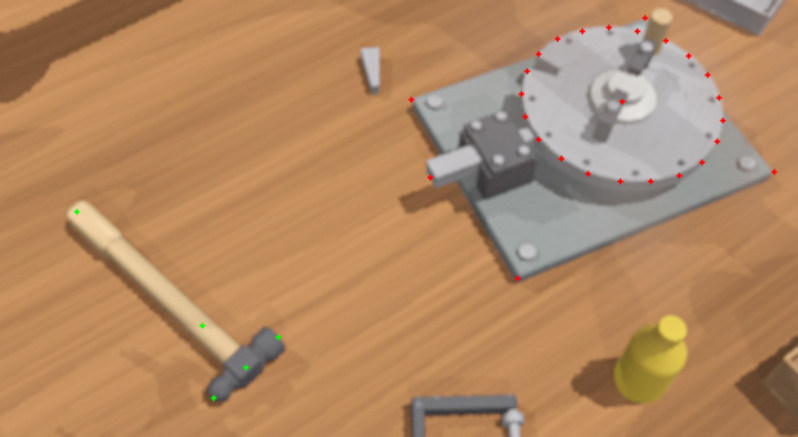

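```bash
cat >> h.py <<'E'
from scipy.optimize import minimize
def w(p,q): return np.r_[p[:2]+rz(p[2])@np.array(q[:2]),q[2]]
def cyl(c,r,z0,z1): return [(c[0]+r*np.cos(k),c[1]+r*np.sin(k),z) for k in np.arange(0,6.3,.2) for z in(z0,z1)]
def box(x0,x1,y0,y1,z0,z1): return [(x,y,z) for x in(x0,x1) for y in(y0,y1) for z in(z0,z1)]
def indexer(phi,wj):
    a=np.pi+phi
    return [box(-130,130,-195,130,0,20),cyl((0,0),110,45,65),cyl((85*np.cos(a),85*np.sin(a)),12,65,120),box(-34.5,34.5,-185,-120,0,78),box(-11.5,11.5,-235+wj,-120,45,65)]
def table(phi):
    a=np.pi+phi; return [cyl((0,0),110,45,65),cyl((85*np.cos(a),85*np.sin(a)),12,65,120)]
HAM=[box(-14,14,-20,20,4,28),[(x,y,z) for x,y,z in [(16*np.cos(k),yy,16+16*np.sin(k)) for k in np.arange(0,6.3,.3) for yy in(20,42)]],[(10*np.cos(k),yy,16+10*np.sin(k)) for k in np.arange(0,6.3,.3) for yy in(-20,-42)],box(-200,-10,-9,9,6,26),box(-265,-200,-13,13,3,29)]
def render(d,p,parts,s=4):
    m=np.zeros((400*s,640*s),np.uint8)
    for c in parts:
        uv=np.array([proj(d,w(p,q)) for q in c]); cv2.fillConvexPoly(m,cv2.convexHull(((uv+.5)*s).round().astype(np.int32)),1)
    return cv2.resize(m.astype(np.float32),(640,400),interpolation=cv2.INTER_AREA)
def fit(p0,parts,views):
    def f(p):
        q=np.array(p)*np.array([1,1,.01]); return sum(np.abs(render(d,q,parts(p) if callable(parts) else parts)-m).sum() for d,m in views)
    p0=np.array(p0)/np.array([1,1,.01])
    r=minimize(f,p0,method='Nelder-Mead',options=dict(initial_simplex=[p0,p0+[6,0,0],p0+[0,6,0],p0+[0,0,5]],maxiter=120,xatol=.1,fatol=1))
    return r.x*np.array([1,1,.01]),r.fun
E
python3 - <<'E'
from h import *
T,S=cam('top'),cam('scene')
for q,parts,p0 in(('indexer',indexer(-.97,2),[570,178,-.17]),('turntable',table(-.97),[570,178,-.17]),('hammer_head',HAM,[592,-314,.233])):
    mt=models.cut_out('top',q)[0]['mask'];ms=models.cut_out('scene',q)[0]['mask']
    print(q,*[fit(p0,parts,v) for v in([(T,mt),(S,ms)],[(T,mt)],[(S,ms)])])
E
```

```text
indexer (array([ 5.68724368e+02,  1.81907283e+02, -1.71936264e-01]), np.float64(760.0625)) (array([ 5.69752077e+02,  1.83868026e+02, -1.71815549e-01]), np.float64(219.25)) (array([ 5.66254375e+02,  1.80674636e+02, -1.71563348e-01]), np.float64(309.9375))
turntable (array([ 5.68747969e+02,  1.82775128e+02, -1.38592081e-01]), np.float64(468.125)) (array([ 5.69930229e+02,  1.83525104e+02, -1.48536899e-01]), np.float64(197.0)) (array([ 5.67715370e+02,  1.81274022e+02, -1.48610064e-01]), np.float64(155.8125))
hammer_head (array([ 5.90456261e+02, -3.13971302e+02,  2.33996743e-01]), np.float64(551.3125)) (array([ 5.91357269e+02, -3.12437098e+02,  2.36995869e-01]), np.float64(196.375)) (array([ 5.89674489e+02, -3.14788995e+02,  2.38733398e-01]), np.float64(288.0625))
```

```bash
cat >> h.py <<'E'
def rel(targets):
    s=arm.read_state(); M=R.from_quat(s['ee_rot']).as_matrix()
    print('t',round(s['clock'],2),'pos',s['position'].round(1),'yaw',np.degrees(np.arctan2(M[1,1],M[0,1])).round(1),'F',s['contact_force'].round(1),'w',round(s['gripper_width'],1),'j6',s['joints'][5].round(2))
    for x,y,z,yaw in targets:
        a=np.radians(yaw); G=np.array([[0,np.cos(a),np.sin(a)*1],[0,np.sin(a),-np.cos(a)],[-1,0,0.]])
        G[:,2]=np.cross(G[:,0],G[:,1])
        d=M.T@(np.array([x,y,z])-s['position'])/1000; rv=np.degrees((R.from_matrix(M).inv()*R.from_matrix(G)).as_rotvec())
        print('d',d.round(4),'w',rv.round(1))
E
python3 -c "
from h import *
rel([(531,258.2,190,206.5)])"
```

```text
t 1.4 pos [ 266.1 -565.5  231.3] yaw 115.2 F [-0.   0.6 -0.2] w 85.6 j6 -0.26
d [0.0413 0.6325 0.5904] w [-91.3   0.   -0. ]
```

arm_command:
  rows:
    - {"dx": 0.041, "dy": 0.632, "dz": 0.59, "wx": -91.3, "gripper": -1}
    - {"dx": 0.041, "dy": 0.632, "dz": 0.59, "wx": -91.3, "gripper": -1}
    - {"dx": 0.041, "dy": 0.632, "dz": 0.59, "wx": -91.3, "gripper": -1}
    - {"dx": 0.041, "dy": 0.632, "dz": 0.59, "wx": -91.3, "gripper": -1}
    - {"dx": 0.041, "dy": 0.632, "dz": 0.59, "wx": -91.3, "gripper": -1}
    - {"dx": 0.041, "dy": 0.632, "dz": 0.59, "wx": -91.3, "gripper": -1}
    - {"dx": 0.041, "dy": 0.632, "dz": 0.59, "wx": -91.3, "gripper": -1}
    - {"dx": 0.041, "dy": 0.632, "dz": 0.59, "wx": -91.3, "gripper": -1}

```text
validation failed for argument at $.ro...
```

```bash
python3 -c "
from h import *
rel([(531,258.2,190,206.5)])"
```

```text
t 1.4 pos [ 266.1 -565.5  231.3] yaw 115.2 F [-0.   0.6 -0.2] w 85.6 j6 -0.26
d [0.0413 0.6325 0.5904] w [-91.3   0.   -0. ]
```

arm_command:
  rows:
    - {"dx": 0.041, "dy": 0.632, "dz": 0.59, "wx": -91.3, "wy": 0, "wz": 0, "gripper": -1}
    - {"dx": 0.041, "dy": 0.632, "dz": 0.59, "wx": -91.3, "wy": 0, "wz": 0, "gripper": -1}
    - {"dx": 0.041, "dy": 0.632, "dz": 0.59, "wx": -91.3, "wy": 0, "wz": 0, "gripper": -1}
    - {"dx": 0.041, "dy": 0.632, "dz": 0.59, "wx": -91.3, "wy": 0, "wz": 0, "gripper": -1}
    - {"dx": 0.041, "dy": 0.632, "dz": 0.59, "wx": -91.3, "wy": 0, "wz": 0, "gripper": -1}
    - {"dx": 0.041, "dy": 0.632, "dz": 0.59, "wx": -91.3, "wy": 0, "wz": 0, "gripper": -1}
    - {"dx": 0.041, "dy": 0.632, "dz": 0.59, "wx": -91.3, "wy": 0, "wz": 0, "gripper": -1}
    - {"dx": 0.041, "dy": 0.632, "dz": 0.59, "wx": -91.3, "wy": 0, "wz": 0, "gripper": -1}

```text
clock: 2.2
position: [388.8, -183.3, 212.8]
ee_rot: [0.519, -0.481, -0.518, -0.481]
contact_force: [1.1, 0.1, 0.7]
gripper_width: 85.1
```

```bash
python3 -c "
from h import *
rel([(531,258.2,190,206.5)])"
```

```text
t 2.2 pos [ 388.8 -183.3  212.8] yaw -175.7 F [1.1 0.1 0.7] w 85.1 j6 0.13
d [ 0.0229 -0.1749  0.4296] w [-22.2  -0.    0.1]
```

arm_command:
  rows:
    - {"dx": 0.023, "dy": -0.175, "dz": 0.43, "wx": -22.2, "wy": 0, "wz": 0, "gripper": -1}
    - {"dx": 0.023, "dy": -0.175, "dz": 0.43, "wx": -22.2, "wy": 0, "wz": 0, "gripper": -1}
    - {"dx": 0.023, "dy": -0.175, "dz": 0.43, "wx": -22.2, "wy": 0, "wz": 0, "gripper": -1}
    - {"dx": 0.023, "dy": -0.175, "dz": 0.43, "wx": -22.2, "wy": 0, "wz": 0, "gripper": -1}
    - {"dx": 0.023, "dy": -0.175, "dz": 0.43, "wx": -22.2, "wy": 0, "wz": 0, "gripper": -1}
    - {"dx": 0.023, "dy": -0.175, "dz": 0.43, "wx": -22.2, "wy": 0, "wz": 0, "gripper": -1}
    - {"dx": 0.023, "dy": -0.175, "dz": 0.43, "wx": -22.2, "wy": 0, "wz": 0, "gripper": -1}
    - {"dx": 0.023, "dy": -0.175, "dz": 0.43, "wx": -22.2, "wy": 0, "wz": 0, "gripper": -1}

```text
clock: 3.0
position: [511.0, 197.5, 193.3]
ee_rot: [0.602, -0.371, -0.601, -0.372]
contact_force: [1.9, -1.1, -0.5]
gripper_width: 85.0
```

```bash
python3 -c "
from h import *
rel([(531,258.2,150,206.5),(531,258.2,82,206.5)])"
```

```text
t 3.0 pos [511.  197.5 193.3] yaw -153.5 F [ 1.9 -1.1 -0.5] w 85.0 j6 -0.2
d [ 0.0433 -0.045   0.0454] w [ 0.  -0.1  0.1]
d [ 0.1113 -0.0449  0.0455] w [ 0.  -0.1  0.1]
```

arm_command:
  rows:
    - {"dx": 0.043, "dy": -0.045, "dz": 0.045, "wx": 0, "wy": 0, "wz": 0, "gripper": -1}
    - {"dx": 0.043, "dy": -0.045, "dz": 0.045, "wx": 0, "wy": 0, "wz": 0, "gripper": -1}
    - {"dx": 0.043, "dy": -0.045, "dz": 0.045, "wx": 0, "wy": 0, "wz": 0, "gripper": -1}
    - {"dx": 0.07, "dy": -0.045, "dz": 0.045, "wx": 0, "wy": 0, "wz": 0, "gripper": -1}
    - {"dx": 0.1, "dy": -0.045, "dz": 0.045, "wx": 0, "wy": 0, "wz": 0, "gripper": -1}
    - {"dx": 0.111, "dy": -0.045, "dz": 0.045, "wx": 0, "wy": 0, "wz": 0, "gripper": -1}
    - {"dx": 0.111, "dy": -0.045, "dz": 0.045, "wx": 0, "wy": 0, "wz": 0, "gripper": -1}
    - {"dx": 0.111, "dy": -0.045, "dz": 0.045, "wx": 0, "wy": 0, "wz": 0, "gripper": -1}

```text
clock: 3.8
position: [532.3, 257.9, 83.8]
ee_rot: [0.602, -0.371, -0.6, -0.373]
contact_force: [-0.1, -0.1, 0.6]
gripper_width: 85.9
```

```bash
python3 -c "
from h import *
rel([(531,258.2,82,206.5)])
for n in('top','scene'):
  d=cam(n); save(d,n+'1.png')
a=cv2.imread('pics/scene1.png')[40:240,320:560]; cv2.imwrite('pics/s1c.png',cv2.resize(a,None,fx=3,fy=3))
"
```

```text
t 3.8 pos [532.3 257.9  83.8] yaw -153.5 F [-0.1 -0.1  0.6] w 85.9 j6 -0.26
d [0.0018 0.001  0.0008] w [ 0.  -0.1  0.2]
```

View pics/s1c.png

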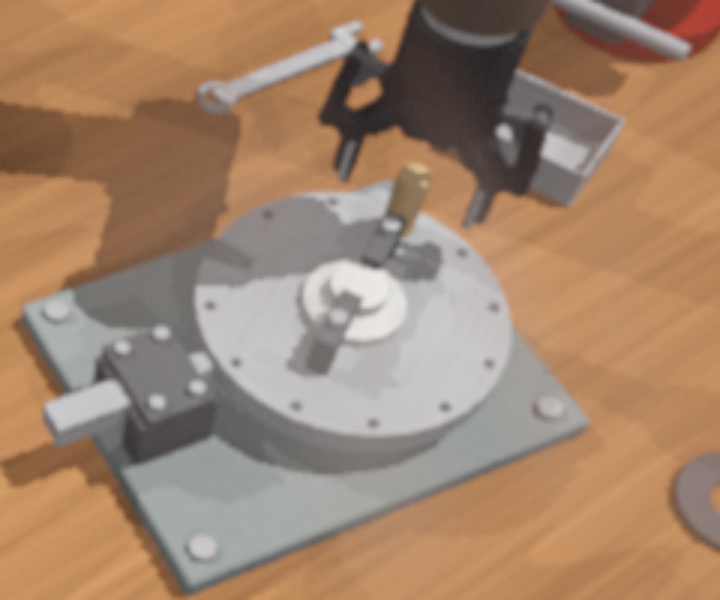

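The open jaws straddle the handle, which sits at about (410,200) in the crop. I'll close on it.

arm_command:
  rows:
    - {"dx": 0.002, "dy": 0, "dz": 0, "wx": 0, "wy": 0, "wz": 0, "gripper": 0.6}
    - {"dx": 0.002, "dy": 0, "dz": 0, "wx": 0, "wy": 0, "wz": 0, "gripper": 0.6}
    - {"dx": 0.002, "dy": 0, "dz": 0, "wx": 0, "wy": 0, "wz": 0, "gripper": 0.6}
    - {"dx": 0.002, "dy": 0, "dz": 0, "wx": 0, "wy": 0, "wz": 0, "gripper": 0.6}
    - {"dx": 0.002, "dy": 0, "dz": 0, "wx": 0, "wy": 0, "wz": 0, "gripper": 0.6}
    - {"dx": 0.002, "dy": 0, "dz": 0, "wx": 0, "wy": 0, "wz": 0, "gripper": 0.6}
    - {"dx": 0.002, "dy": 0, "dz": 0, "wx": 0, "wy": 0, "wz": 0, "gripper": 0.6}
    - {"dx": 0.002, "dy": 0, "dz": 0, "wx": 0, "wy": 0, "wz": 0, "gripper": 0.6}

```text
clock: 4.7
position: [532.7, 258.5, 82.6]
ee_rot: [0.603, -0.37, -0.6, -0.373]
contact_force: [0.4, -0.4, 3.1]
gripper_width: 22.6
```

```bash
python3 -c "
from h import *
rel([])
s=arm.read_state(); P=s['position'][:2]; c=np.array([568.7,182]); print(P-c, np.hypot(*(P-c)), np.arctan2(*(P-c)[::-1]))
c=np.array([568.7,182.]);v=P-c; a0=np.arctan2(v[1],v[0]); r=np.hypot(*v); a1=np.pi-.172
print('turn',np.degrees(a1-a0))
rel([(c[0]+r*np.cos(a),c[1]+r*np.sin(a),82,206.5+np.degrees(a-a0)) for a in np.linspace(a0,a1,8)])
"
```

```text
t 4.7 pos [532.7 258.5  82.6] yaw -153.4 F [ 0.4 -0.4  3.1] w 22.6 j6 -0.26
[-36.03693124  76.45636155] 84.52358034573689 2.011254089402466
turn 54.90875507256098
t 4.7 pos [532.7 258.5  82.6] yaw -153.4 F [ 0.4 -0.4  3.1] w 22.6 j6 -0.26
d [0.0006 0.     0.    ] w [ 0.1 -0.   0.3]
d [ 0.0006  0.0116 -0.0005] w [-7.8 -0.   0.3]
d [ 0.0005  0.0229 -0.0026] w [-15.6  -0.1   0.3]
d [ 0.0004  0.0339 -0.0062] w [-23.5  -0.1   0.3]
d [ 0.0004  0.0443 -0.0113] w [-31.3  -0.1   0.3]
d [ 0.0003  0.0539 -0.0178] w [-39.2  -0.1   0.3]
d [ 0.0003  0.0625 -0.0255] w [-47.   -0.2   0.3]
d [ 0.0002  0.07   -0.0343] w [-54.8  -0.2   0.3]
```

arm_command:
  rows:
    - {"dx": 0, "dy": 0.006, "dz": 0, "wx": -4, "wy": 0, "wz": 0, "gripper": 0.6}
    - {"dx": 0, "dy": 0.0116, "dz": -0.0005, "wx": -7.8, "wy": 0, "wz": 0, "gripper": 0.6}
    - {"dx": 0, "dy": 0.0173, "dz": -0.0014, "wx": -11.7, "wy": 0, "wz": 0, "gripper": 0.6}
    - {"dx": 0, "dy": 0.0229, "dz": -0.0026, "wx": -15.6, "wy": 0, "wz": 0, "gripper": 0.6}
    - {"dx": 0, "dy": 0.0285, "dz": -0.0043, "wx": -19.6, "wy": 0, "wz": 0, "gripper": 0.6}
    - {"dx": 0, "dy": 0.0339, "dz": -0.0062, "wx": -23.5, "wy": 0, "wz": 0, "gripper": 0.6}
    - {"dx": 0, "dy": 0.0392, "dz": -0.0086, "wx": -27.4, "wy": 0, "wz": 0, "gripper": 0.6}
    - {"dx": 0, "dy": 0.0443, "dz": -0.0113, "wx": -31.3, "wy": 0, "wz": 0, "gripper": 0.6}

```text
clock: 5.5
position: [498.5, 228.2, 82.6]
ee_rot: [0.682, -0.193, -0.678, -0.196]
contact_force: [3.0, -2.6, 1.8]
gripper_width: 23.2
```

```bash
python3 -c "
from h import *
s=arm.read_state(); P=s['position'][:2]
c=np.array([568.7,182.]);v=P-c; a0=np.arctan2(v[1],v[0]); r=np.hypot(*v); a1=np.pi-.172
print('turn',np.degrees(a1-a0),r)
M=R.from_quat(s['ee_rot']).as_matrix();y0=np.degrees(np.arctan2(M[1,1],M[0,1]))
r=84.5
rel([(c[0]+r*np.cos(a),c[1]+r*np.sin(a),82,y0+np.degrees(a-a0)) for a in np.linspace(a0,a1,8)])
d=cam('top'); save(d,'top2.png')
a=cv2.imread('pics/top2.png')[120:290,110:320]; cv2.imwrite('pics/t2c.png',cv2.resize(a,None,fx=3,fy=3))
"
```

```text
turn 23.495892471638225 84.02607070501271
t 5.5 pos [498.5 228.2  82.6] yaw -122.0 F [ 3.  -2.6  1.8] w 23.2 j6 0.28
d [ 0.0006 -0.      0.0005] w [-0.  -0.2  0.3]
d [0.0006 0.0049 0.0004] w [-3.4 -0.3  0.3]
d [0.0006 0.0099 0.0001] w [-6.7 -0.3  0.3]
d [ 0.0005  0.0148 -0.0005] w [-10.1  -0.3   0.3]
d [ 0.0005  0.0197 -0.0014] w [-13.4  -0.3   0.3]
d [ 0.0005  0.0245 -0.0025] w [-16.8  -0.3   0.3]
d [ 0.0005  0.0292 -0.004 ] w [-20.1  -0.3   0.3]
d [ 0.0005  0.0338 -0.0057] w [-23.5  -0.3   0.3]
```

View pics/t2c.png

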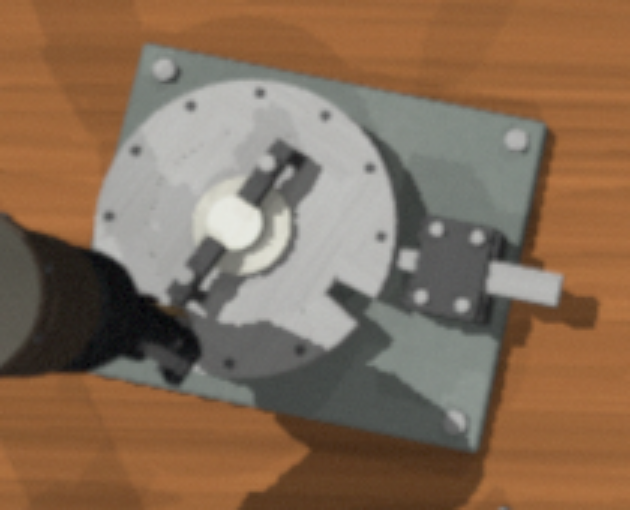

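The disc has turned and the notch, at about (350,300) in the crop, is nearing the wedge line. I'll finish the turn.

arm_command:
  rows:
    - {"dx": 0, "dy": 0.0049, "dz": 0.0002, "wx": -3.4, "wy": 0, "wz": 0, "gripper": 0.6}
    - {"dx": 0, "dy": 0.0099, "dz": 0, "wx": -6.7, "wy": 0, "wz": 0, "gripper": 0.6}
    - {"dx": 0, "dy": 0.0148, "dz": -0.0005, "wx": -10.1, "wy": 0, "wz": 0, "gripper": 0.6}
    - {"dx": 0, "dy": 0.0197, "dz": -0.0014, "wx": -13.4, "wy": 0, "wz": 0, "gripper": 0.6}
    - {"dx": 0, "dy": 0.0245, "dz": -0.0025, "wx": -16.8, "wy": 0, "wz": 0, "gripper": 0.6}
    - {"dx": 0, "dy": 0.0292, "dz": -0.004, "wx": -20.1, "wy": 0, "wz": 0, "gripper": 0.6}
    - {"dx": 0, "dy": 0.0338, "dz": -0.0057, "wx": -23.5, "wy": 0, "wz": 0, "gripper": 0.6}
    - {"dx": 0, "dy": 0.0338, "dz": -0.0057, "wx": -23.5, "wy": 0, "wz": 0, "gripper": 0.6}

```text
clock: 6.35
position: [486.2, 196.1, 82.6]
ee_rot: [0.708, -0.051, -0.702, -0.054]
contact_force: [5.5, 0.2, -1.5]
gripper_width: 22.7
```

```bash
python3 -c "
from h import *
s=arm.read_state(); P=s['position'][:2]
c=np.array([568.7,182.]);v=P-c; a0=np.arctan2(v[1],v[0]); r=np.hypot(*v); a1=np.pi-.172
print('turn',np.degrees(a1-a0),r)
rel([])
d=cam('top'); save(d,'top3.png')
a=cv2.imread('pics/top3.png')[120:290,110:320]; cv2.imwrite('pics/t3c.png',cv2.resize(a,None,fx=3.5,fy=3.5,interpolation=cv2.INTER_CUBIC))
"
```

```text
turn -0.1512677334530215 83.67832191706347
t 6.35 pos [486.2 196.1  82.6] yaw -98.5 F [ 5.5  0.2 -1.5] w 22.7 j6 0.72
```

View pics/t3c.png

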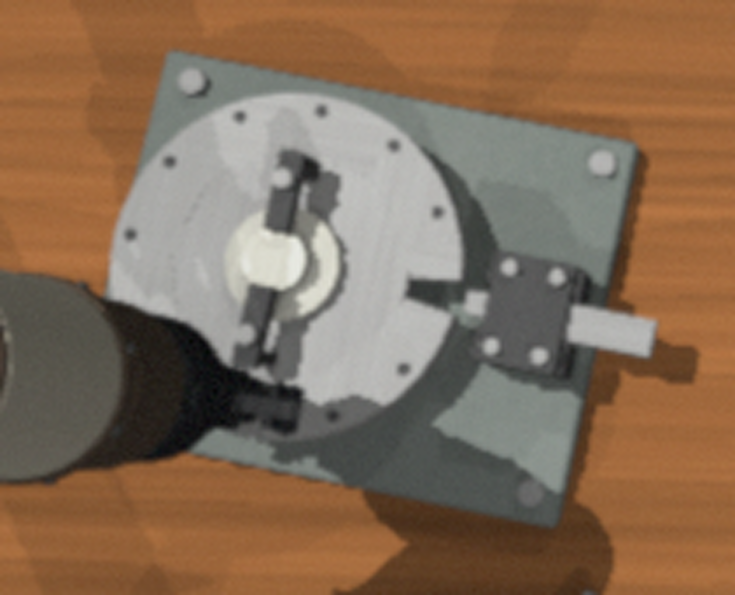

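```bash
python3 -c "
from h import *
d=cam('top');p=[568.7,182,-.172]
for u in((463,283),(450,312)):
  q=rz(p[2]).T@(back(d,(u[0]/3.5+110,u[1]/3.5+120),65)[:2]-p[:2]); print(q)
for u in((573,322),(656,337),(655,320),(650,356)):
  q=rz(p[2]).T@(back(d,(u[0]/3.5+110,u[1]/3.5+120),65)[:2]-p[:2]); print(q)
"
```

```text
[  11.23426945 -112.06786698]
[  -8.14538311 -108.14402179]
[   0.87985186 -184.68568104]
[   1.91622839 -237.31711771]
[  12.19456883 -234.53152273]
[ -10.4089315  -236.08457455]
```

arm_command:
  rows:
    - {"dx": 0, "dy": 0, "dz": 0, "wx": 0, "wy": 0, "wz": 0, "gripper": -1}
    - {"dx": 0, "dy": 0, "dz": 0, "wx": 0, "wy": 0, "wz": 0, "gripper": -1}
    - {"dx": 0, "dy": 0, "dz": 0, "wx": 0, "wy": 0, "wz": 0, "gripper": -1}
    - {"dx": 0, "dy": 0, "dz": 0, "wx": 0, "wy": 0, "wz": 0, "gripper": -1}
    - {"dx": 0, "dy": 0, "dz": 0, "wx": 0, "wy": 0, "wz": 0, "gripper": -1}
    - {"dx": -0.03, "dy": 0, "dz": 0, "wx": 0, "wy": 0, "wz": 0, "gripper": -1}
    - {"dx": -0.07, "dy": 0, "dz": 0, "wx": 0, "wy": 0, "wz": 0, "gripper": -1}
    - {"dx": -0.12, "dy": 0, "dz": 0, "wx": 0, "wy": 0, "wz": 0, "gripper": -1}

```text
clock: 7.25
position: [484.0, 195.1, 202.4]
ee_rot: [0.707, -0.052, -0.704, -0.053]
contact_force: [1.3, 0.9, 0.4]
gripper_width: 85.6
```

```bash
python3 -c "
from h import *
rel([(540,-330,150,103.5)])
d=cam('top'); save(d,'top4.png')
a=cv2.imread('pics/top4.png')[120:290,110:320]; cv2.imwrite('pics/t4c.png',cv2.resize(a,None,fx=3.5,fy=3.5,interpolation=cv2.INTER_CUBIC))
d=cam('scene'); save(d,'scene4.png')
"
```

```text
t 7.25 pos [484.  195.1 202.4] yaw -98.5 F [1.3 0.9 0.4] w 85.6 j6 0.72
d [ 0.0527  0.511  -0.133 ] w [158.   -0.    0.3]
```

View pics/t4c.png

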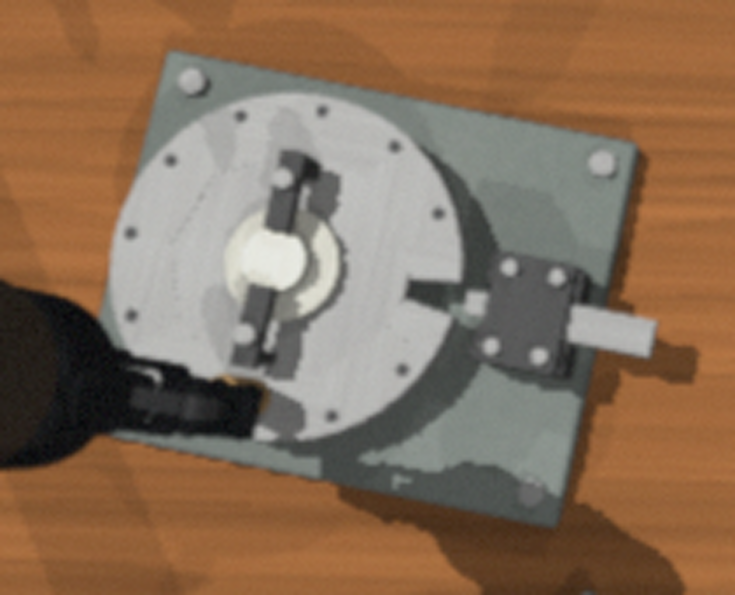

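View pics/scene4.png

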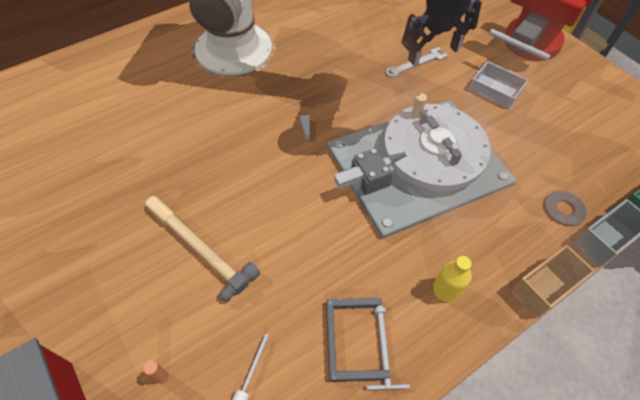

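```bash
python3 -c "
from h import *
rel([(537,-326.9,130,-76.5)])"
```

```text
t 7.35 pos [488.9 198.  210.1] yaw -98.4 F [-0.3  0.7 -0.2] w 85.3 j6 0.72
d [ 0.0757  0.5132 -0.123 ] w [-21.9  -1.3   0.5]
```

arm_command:
  rows:
    - {"dx": 0.0, "dy": 0.05, "dz": -0.012, "wx": -22, "wy": -1.3, "wz": 0.5, "gripper": -1}
    - {"dx": 0.03, "dy": 0.513, "dz": -0.123, "wx": -22, "wy": -1.3, "wz": 0.5, "gripper": -1}
    - {"dx": 0.03, "dy": 0.513, "dz": -0.123, "wx": -22, "wy": -1.3, "wz": 0.5, "gripper": -1}
    - {"dx": 0.03, "dy": 0.513, "dz": -0.123, "wx": -22, "wy": -1.3, "wz": 0.5, "gripper": -1}
    - {"dx": 0.03, "dy": 0.513, "dz": -0.123, "wx": -22, "wy": -1.3, "wz": 0.5, "gripper": -1}
    - {"dx": 0.03, "dy": 0.513, "dz": -0.123, "wx": -22, "wy": -1.3, "wz": 0.5, "gripper": -1}
    - {"dx": 0.03, "dy": 0.513, "dz": -0.123, "wx": -22, "wy": -1.3, "wz": 0.5, "gripper": -1}
    - {"dx": 0.03, "dy": 0.513, "dz": -0.123, "wx": -22, "wy": -1.3, "wz": 0.5, "gripper": -1}

```text
clock: 8.15
position: [523.8, -193.6, 185.0]
ee_rot: [-0.702, -0.084, 0.702, -0.083]
contact_force: [1.0, -0.1, 0.2]
gripper_width: 85.1
```

```bash
python3 -c "
from h import *
rel([(537,-326.9,90,-76.5)])
d=cam('scene'); save(d,'scene5.png')
m=models.cut_out('scene','turntable')[0]['mask']; t=cam('top'); save(t,'top5.png')
mt=models.cut_out('top','turntable')[0]['mask']
print(fit([568.7,182,-.172],table(0),[(t,mt),(d,m)]),fit([568.7,182,-.172],table(0),[(t,mt)]))
"
```

```text
t 8.15 pos [ 523.8 -193.6  185. ] yaw -76.4 F [ 1.  -0.1  0.2] w 85.1 j6 1.87
d [0.0949 0.1327 0.0184] w [0.1 0.  0. ]
(array([ 5.68153460e+02,  1.83139086e+02, -1.31974994e-01]), np.float64(3457.9375)) (array([ 5.70292780e+02,  1.87959661e+02, -1.31647437e-01]), np.float64(2907.125))
```

View pics/top5.png

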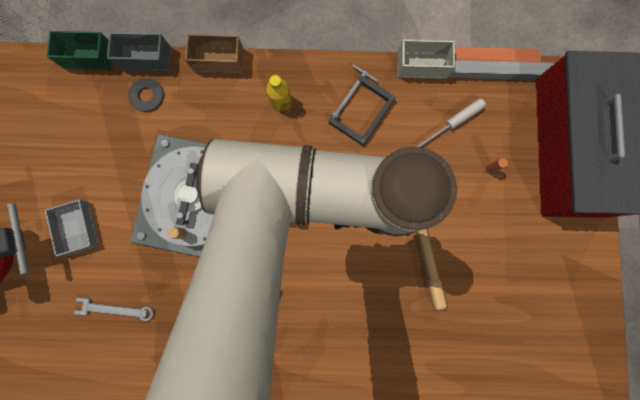

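The arm blocks the top view of the disc here, so that turntable fit is not usable. I'll go on to the hammer.

arm_command:
  rows:
    - {"dx": 0.03, "dy": 0.045, "dz": 0.006, "wx": 0, "wy": 0, "wz": 0, "gripper": -1}
    - {"dx": 0.06, "dy": 0.09, "dz": 0.012, "wx": 0, "wy": 0, "wz": 0, "gripper": -1}
    - {"dx": 0.095, "dy": 0.133, "dz": 0.018, "wx": 0, "wy": 0, "wz": 0, "gripper": -1}
    - {"dx": 0.125, "dy": 0.133, "dz": 0.018, "wx": 0, "wy": 0, "wz": 0, "gripper": -1}
    - {"dx": 0.135, "dy": 0.133, "dz": 0.018, "wx": 0, "wy": 0, "wz": 0, "gripper": -1}
    - {"dx": 0.135, "dy": 0.133, "dz": 0.018, "wx": 0, "wy": 0, "wz": 0, "gripper": -1}
    - {"dx": 0.135, "dy": 0.133, "dz": 0.018, "wx": 0, "wy": 0, "wz": 0, "gripper": -1}
    - {"dx": 0.135, "dy": 0.133, "dz": 0.018, "wx": 0, "wy": 0, "wz": 0, "gripper": -1}

```text
clock: 9.15
position: [538.3, -325.3, 51.9]
ee_rot: [0.703, 0.083, -0.701, 0.084]
contact_force: [-0.4, 0.5, -0.3]
gripper_width: 85.3
```

```bash
python3 -c "
from h import *
rel([(537,-326.9,5,-76.5)])
d=cam('scene'); save(d,'scene6.png')
a=cv2.imread('pics/scene6.png')[150:330,120:320]; cv2.imwrite('pics/s6c.png',cv2.resize(a,None,fx=3,fy=3,interpolation=cv2.INTER_CUBIC))
"
```

```text
t 9.15 pos [ 538.3 -325.3   51.9] yaw -76.5 F [-0.4  0.5 -0.3] w 85.3 j6 2.09
d [0.0469 0.0012 0.0017] w [ 0.  -0.1 -0.1]
```

View pics/s6c.png

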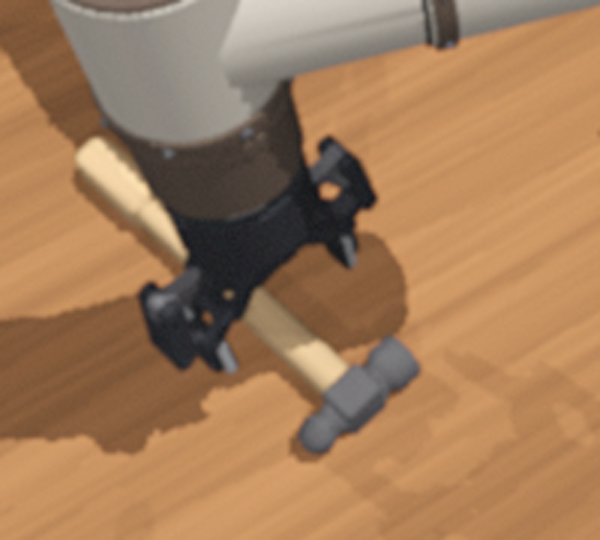

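The jaws straddle the handle about 55 mm from the head. I'll descend and grip.

arm_command:
  rows:
    - {"dx": 0.025, "dy": 0.001, "dz": 0.001, "wx": 0, "wy": 0, "wz": 0, "gripper": -1}
    - {"dx": 0.04, "dy": 0.001, "dz": 0.001, "wx": 0, "wy": 0, "wz": 0, "gripper": -1}
    - {"dx": 0.047, "dy": 0.001, "dz": 0.001, "wx": 0, "wy": 0, "wz": 0, "gripper": -1}
    - {"dx": 0.047, "dy": 0.001, "dz": 0.001, "wx": 0, "wy": 0, "wz": 0, "gripper": 0.8}
    - {"dx": 0.047, "dy": 0.001, "dz": 0.001, "wx": 0, "wy": 0, "wz": 0, "gripper": 0.8}
    - {"dx": 0.047, "dy": 0.001, "dz": 0.001, "wx": 0, "wy": 0, "wz": 0, "gripper": 0.8}
    - {"dx": 0.047, "dy": 0.001, "dz": 0.001, "wx": 0, "wy": 0, "wz": 0, "gripper": 0.8}
    - {"dx": 0.047, "dy": 0.001, "dz": 0.001, "wx": 0, "wy": 0, "wz": 0, "gripper": 0.8}

```text
clock: 10.0
position: [538.0, -326.8, 5.7]
ee_rot: [0.703, 0.083, -0.701, 0.084]
contact_force: [0.3, 0.8, 4.8]
gripper_width: 20.8
```

arm_command:
  rows:
    - {"dx": 0, "dy": 0, "dz": 0, "wx": 0, "wy": 0, "wz": 0, "gripper": 0.8}
    - {"dx": 0, "dy": 0, "dz": 0, "wx": 0, "wy": 0, "wz": 0, "gripper": 0.8}
    - {"dx": 0, "dy": 0, "dz": 0, "wx": 0, "wy": 0, "wz": 0, "gripper": 0.8}
    - {"dx": -0.02, "dy": 0, "dz": 0, "wx": 0, "wy": 0, "wz": 0, "gripper": 0.8}
    - {"dx": -0.05, "dy": 0, "dz": 0, "wx": 0, "wy": 0, "wz": 0, "gripper": 0.8}
    - {"dx": -0.08, "dy": 0, "dz": 0, "wx": 0, "wy": 0, "wz": 0, "gripper": 0.8}
    - {"dx": -0.1, "dy": 0, "dz": 0, "wx": 0, "wy": 0, "wz": 0, "gripper": 0.8}
    - {"dx": -0.1, "dy": 0, "dz": 0, "wx": 0, "wy": 0, "wz": 0, "gripper": 0.8}

```text
clock: 10.8
position: [539.1, -327.3, 108.3]
ee_rot: [0.705, 0.082, -0.699, 0.085]
contact_force: [-0.2, 0.3, -3.1]
gripper_width: 20.7
```

```bash
python3 -c "
from h import *
rel([])
d=cam('scene'); save(d,'scene7.png')
a=cv2.imread('pics/scene7.png')[100:330,120:400]; cv2.imwrite('pics/s7c.png',cv2.resize(a,None,fx=2.6,fy=2.6,interpolation=cv2.INTER_CUBIC))
"
```

```text
t 10.8 pos [ 539.1 -327.3  108.3] yaw -76.5 F [-0.2  0.3 -3.1] w 20.7 j6 2.1
```

View pics/s7c.png

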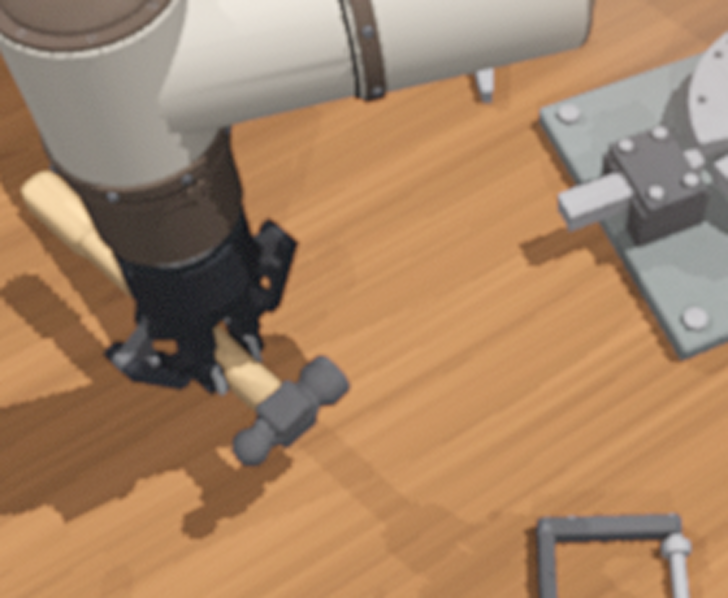

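```bash
python3 -c "
from h import *
rel([(458.8,-141,90,-99.85),(458.8,-141,44.7,-99.85)])
d=cam('scene')
s=arm.read_state();p=s['position'];M=R.from_quat(s['ee_rot']).as_matrix()
hx=M[:,2]*(1 if M[0,2]>0 else -1);hy=-M[:,1]
print(hx,hy)
im=d['img'].copy();c=p+54*hx+np.array([0,0,10.3])
for q in(c,c+42*hy,c-42*hy,c-211*hx*0-265*hx): cv2.circle(im,tuple(int(round(v)) for v in proj(d,q)),1,(0,255,0),-1)
a=im[100:330,120:400,::-1]; cv2.imwrite('pics/s8c.png',cv2.resize(a,None,fx=2.6,fy=2.6,interpolation=cv2.INTER_CUBIC))
"
```

```text
t 10.85 pos [ 537.8 -326.7  106. ] yaw -76.5 F [ 0.2  0.7 -3.3] w 21.1 j6 2.1
d [ 0.0155 -0.199   0.0335] w [23.4 -0.3 -0.1]
d [ 0.0608 -0.1991  0.0338] w [23.4 -0.3 -0.1]
[0.97244724 0.23311462 0.00198431] [-2.3311525e-01  9.7244911e-01  8.9059067e-05]
```

View pics/s8c.png

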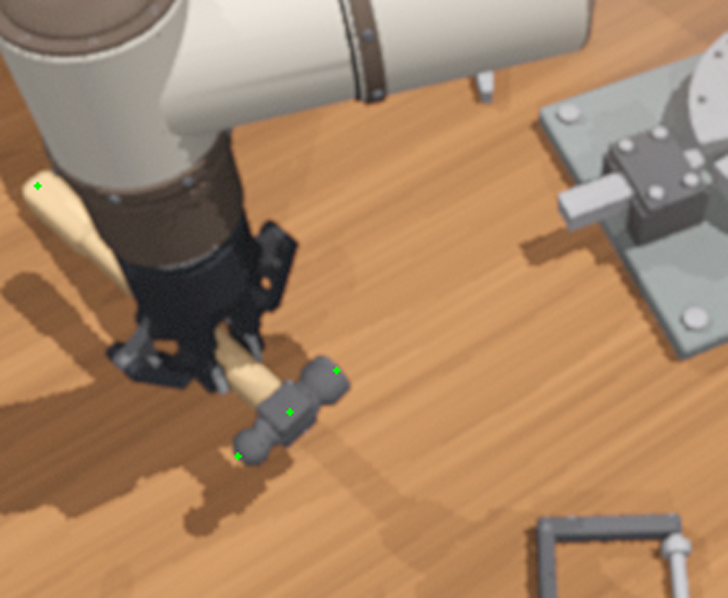

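The predicted hammer points lie on the hammer: head at about (290,412) and handle end at about (38,186) in the crop. The grip is firm and level.

arm_command:
  rows:
    - {"dx": 0.005, "dy": -0.03, "dz": 0.005, "wx": 4, "wy": 0, "wz": 0, "gripper": 0.8}
    - {"dx": 0.01, "dy": -0.07, "dz": 0.012, "wx": 10, "wy": 0, "wz": 0, "gripper": 0.8}
    - {"dx": 0.015, "dy": -0.11, "dz": 0.02, "wx": 16, "wy": 0, "wz": 0, "gripper": 0.8}
    - {"dx": 0.03, "dy": -0.15, "dz": 0.026, "wx": 20, "wy": -0.2, "wz": 0, "gripper": 0.8}
    - {"dx": 0.045, "dy": -0.18, "dz": 0.031, "wx": 23.4, "wy": -0.3, "wz": 0, "gripper": 0.8}
    - {"dx": 0.061, "dy": -0.199, "dz": 0.034, "wx": 23.4, "wy": -0.3, "wz": -0.1, "gripper": 0.8}
    - {"dx": 0.061, "dy": -0.199, "dz": 0.034, "wx": 23.4, "wy": -0.3, "wz": -0.1, "gripper": 0.8}
    - {"dx": 0.061, "dy": -0.199, "dz": 0.034, "wx": 23.4, "wy": -0.3, "wz": -0.1, "gripper": 0.8}

```text
clock: 11.7
position: [456.7, -140.5, 42.3]
ee_rot: [-0.702, 0.06, 0.707, 0.061]
contact_force: [-0.0, -0.7, -3.0]
gripper_width: 21.0
```

```bash
cat > ov.py <<'E'
from h import *
import sys
n=sys.argv[1]
s=arm.read_state();p=s['position'];M=R.from_quat(s['ee_rot']).as_matrix()
hx=M[:,2]*(1 if M[0,2]>0 else -1);hy=-M[:,1]
c=p+54*hx+np.array([0,0,10.3]); f=c+42*hy
P=np.array([568.7,182,-.172]); l=rz(P[2]).T@(f[:2]-P[:2]); lc=rz(P[2]).T@(c[:2]-P[:2])
print('face in base',l.round(1),f[2].round(1),'head',lc.round(1),'hy',hy.round(3))
rel([])
for k,(x0,x1,y0,y1) in(('scene',(300,500,90,260)),('top',(200,440,130,300))):
  d=cam(k); im=d['img'].copy()
  for q in(c,f,c-42*hy): cv2.circle(im,tuple(int(round(v)) for v in proj(d,q)),1,(0,255,0),-1)
  if len(sys.argv)>2: cv2.circle(im,tuple(int(round(v)) for v in proj(d,w(P,(1,-235+float(sys.argv[2]),55)))),1,(255,0,0),-1)
  a=im[y0:y1,x0:x1,::-1]; cv2.imwrite('pics/%s_%s.png'%(n,k),cv2.resize(a,None,fx=3,fy=3,interpolation=cv2.INTER_CUBIC))
E
python3 ov.py a 0
```

```text
face in base [  -1.1 -294.9] 52.2 head [  -1.1 -336.9] hy [0.171 0.985 0.001]
t 11.7 pos [ 456.7 -140.5   42.3] yaw -99.8 F [-0.  -0.7 -3. ] w 21.0 j6 1.36
```

View pics/a_scene.png

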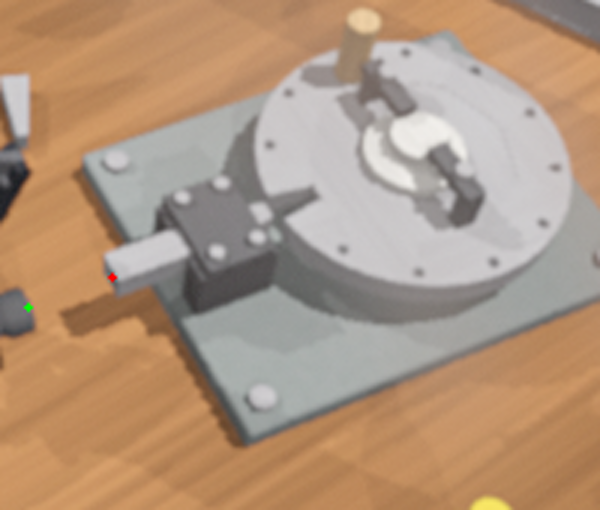

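View pics/a_top.png

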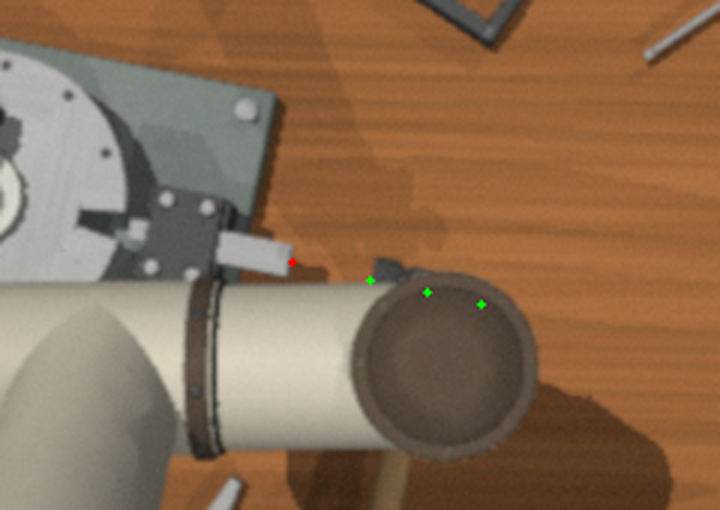

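```bash
python3 -c "
from h import *
rel([(458.8,-141,44.7,-99.85)])"
```

```text
t 11.8 pos [ 458.1 -141.1   43.3] yaw -99.9 F [ 0.7 -0.  -3.6] w 20.9 j6 1.36
d [-0.0014 -0.0003 -0.0007] w [-0.1  0.2  0.1]
```

arm_command:
  rows:
    - {"dx": -0.0015, "dy": -0.025, "dz": -0.001, "wx": 0, "wy": 0, "wz": 0, "gripper": 0.8}
    - {"dx": -0.0015, "dy": -0.045, "dz": -0.001, "wx": 0, "wy": 0, "wz": 0, "gripper": 0.8}
    - {"dx": -0.0015, "dy": -0.055, "dz": -0.001, "wx": 0, "wy": 0, "wz": 0, "gripper": 0.8}
    - {"dx": -0.0015, "dy": -0.063, "dz": -0.001, "wx": 0, "wy": 0, "wz": 0, "gripper": 0.8}
    - {"dx": -0.0015, "dy": -0.07, "dz": -0.001, "wx": 0, "wy": 0, "wz": 0, "gripper": 0.8}
    - {"dx": -0.0015, "dy": -0.077, "dz": -0.001, "wx": 0, "wy": 0, "wz": 0, "gripper": 0.8}
    - {"dx": -0.0015, "dy": -0.06, "dz": -0.001, "wx": 0, "wy": 0, "wz": 0, "gripper": 0.8}
    - {"dx": -0.0015, "dy": -0.03, "dz": -0.001, "wx": 0, "wy": 0, "wz": 0, "gripper": 0.8}

```text
clock: 12.6
position: [465.0, -111.5, 45.0]
ee_rot: [-0.704, 0.06, 0.705, 0.061]
contact_force: [0.3, -0.1, -3.1]
gripper_width: 20.6
```

```bash
python3 ov.py b 0
```

```text
face in base [   2.  -264.8] 55.3 head [   2.1 -306.8] hy [0.17  0.985 0.002]
t 12.6 pos [ 465.  -111.5   45. ] yaw -99.8 F [ 0.3 -0.1 -3.1] w 20.6 j6 1.3
```

View pics/b_scene.png

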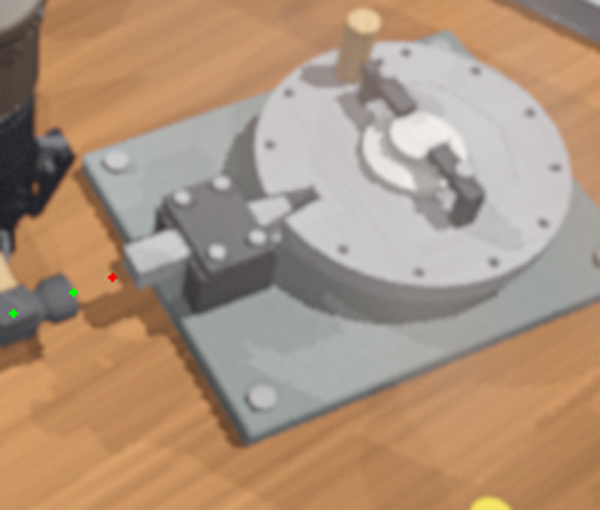

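View pics/b_top.png

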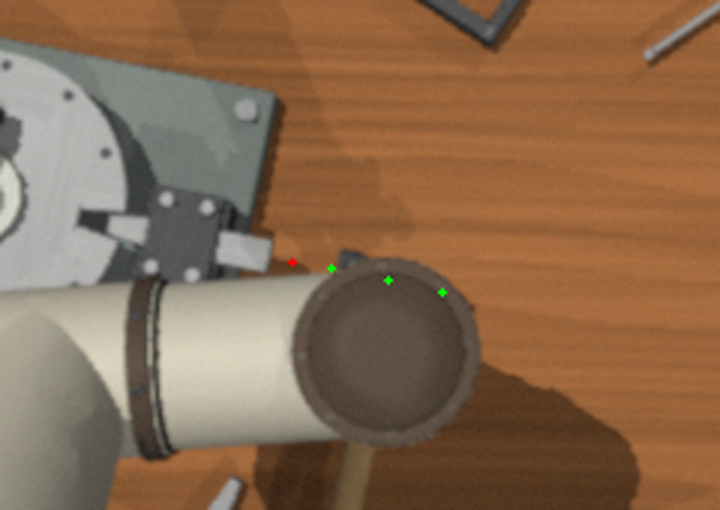

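The wedge has moved in about 17 mm: its butt went from about (292,262) to (270,252) in the top crop. The hammer stands clear, so the second tap follows.

arm_command:
  rows:
    - {"dx": 0, "dy": 0, "dz": 0, "wx": 0, "wy": 0, "wz": 0, "gripper": 0.8}
    - {"dx": 0, "dy": 0, "dz": 0.001, "wx": 0, "wy": 0, "wz": 0, "gripper": 0.8}
    - {"dx": 0, "dy": -0.02, "dz": 0.001, "wx": 0, "wy": 0, "wz": 0, "gripper": 0.8}
    - {"dx": 0, "dy": -0.04, "dz": 0.001, "wx": 0, "wy": 0, "wz": 0, "gripper": 0.8}
    - {"dx": 0, "dy": -0.051, "dz": 0.001, "wx": 0, "wy": 0, "wz": 0, "gripper": 0.8}
    - {"dx": 0, "dy": -0.058, "dz": 0.001, "wx": 0, "wy": 0, "wz": 0, "gripper": 0.8}
    - {"dx": 0, "dy": -0.04, "dz": 0.001, "wx": 0, "wy": 0, "wz": 0, "gripper": 0.8}
    - {"dx": 0, "dy": -0.02, "dz": 0.001, "wx": 0, "wy": 0, "wz": 0, "gripper": 0.8}

```text
clock: 13.5
position: [465.8, -93.5, 44.6]
ee_rot: [-0.703, 0.061, 0.706, 0.062]
contact_force: [-0.1, -1.0, -3.3]
gripper_width: 20.7
```

```bash
python3 ov.py c 27
```

```text
face in base [-1.000e-01 -2.472e+02] 54.8 head [-2.000e-01 -2.892e+02] hy [0.173 0.985 0.001]
t 13.5 pos [465.8 -93.5  44.6] yaw -100.0 F [-0.1 -1.  -3.3] w 20.7 j6 1.26
```

View pics/c_scene.png

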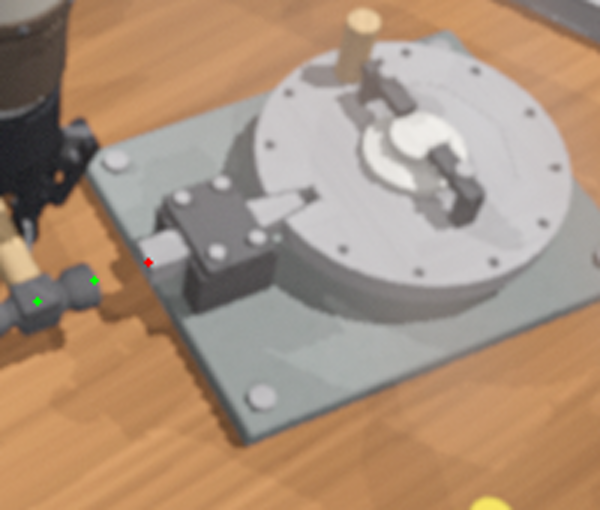

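View pics/c_top.png

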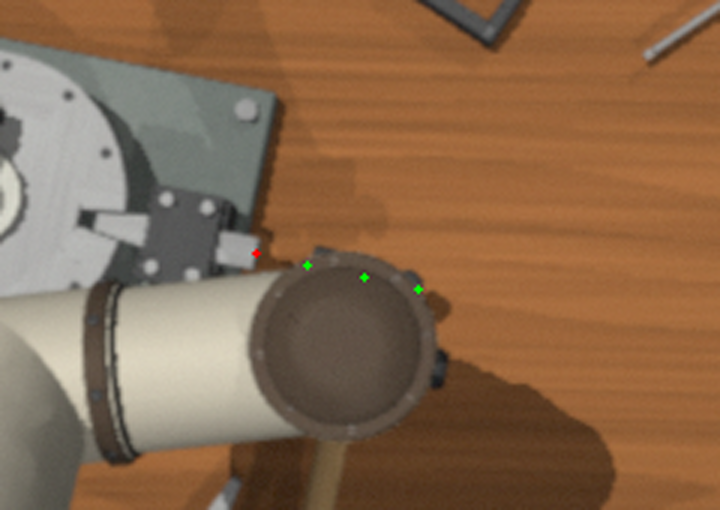

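The wedge is now at about 26 mm. The final tap drives it to the stop and ends lightly pressed so I can read the force.

arm_command:
  rows:
    - {"dx": 0, "dy": 0, "dz": -0.001, "wx": 0, "wy": 0, "wz": 0, "gripper": 0.8}
    - {"dx": 0, "dy": -0.015, "dz": -0.001, "wx": 0, "wy": 0, "wz": 0, "gripper": 0.8}
    - {"dx": 0, "dy": -0.028, "dz": -0.001, "wx": 0, "wy": 0, "wz": 0, "gripper": 0.8}
    - {"dx": 0, "dy": -0.036, "dz": -0.001, "wx": 0, "wy": 0, "wz": 0, "gripper": 0.8}
    - {"dx": 0, "dy": -0.042, "dz": -0.001, "wx": 0, "wy": 0, "wz": 0, "gripper": 0.8}
    - {"dx": 0, "dy": -0.047, "dz": -0.001, "wx": 0, "wy": 0, "wz": 0, "gripper": 0.8}
    - {"dx": 0, "dy": -0.05, "dz": -0.001, "wx": 0, "wy": 0, "wz": 0, "gripper": 0.8}
    - {"dx": 0, "dy": -0.052, "dz": -0.001, "wx": 0, "wy": 0, "wz": 0, "gripper": 0.8}

```text
clock: 14.4
position: [474.5, -44.7, 44.5]
ee_rot: [-0.702, 0.063, 0.707, 0.064]
contact_force: [0.5, -13.8, -1.1]
gripper_width: 21.0
```

```bash
python3 ov.py d 36
```

```text
face in base [   0.3 -197.9] 54.4 head [-1.000e-01 -2.399e+02] hy [ 0.179  0.984 -0.001]
t 14.4 pos [474.5 -44.7  44.5] yaw -100.3 F [  0.5 -13.8  -1.1] w 21.0 j6 1.15
```

View pics/d_scene.png

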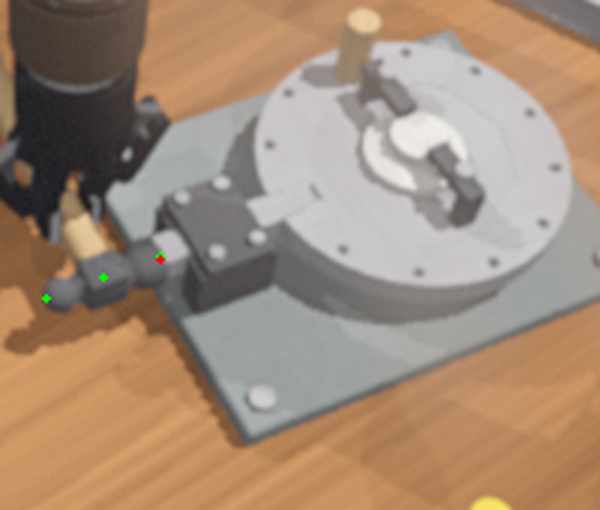

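arm_command:
  rows:
    - {"dx": 0, "dy": 0.015, "dz": 0, "wx": 0, "wy": 0, "wz": 0, "gripper": 0.8}
    - {"dx": 0, "dy": 0.025, "dz": 0, "wx": 0, "wy": 0, "wz": 0, "gripper": 0.8}
    - {"dx": 0, "dy": 0.025, "dz": 0, "wx": 0, "wy": 0, "wz": 0, "gripper": 0.8}
    - {"dx": 0, "dy": 0.012, "dz": 0, "wx": 0, "wy": 0, "wz": 0, "gripper": 0.8}
    - {"dx": 0, "dy": 0.002, "dz": 0, "wx": 0, "wy": 0, "wz": 0, "gripper": 0.8}
    - {"dx": 0, "dy": -0.003, "dz": 0, "wx": 0, "wy": 0, "wz": 0, "gripper": 0.8}
    - {"dx": 0, "dy": -0.005, "dz": 0, "wx": 0, "wy": 0, "wz": 0, "gripper": 0.8}
    - {"dx": 0, "dy": -0.005, "dz": 0, "wx": 0, "wy": 0, "wz": 0, "gripper": 0.8}

```text
clock: 15.3
position: [473.3, -43.0, 44.6]
ee_rot: [-0.7, 0.067, 0.708, 0.063]
contact_force: [1.3, -23.1, 0.0]
gripper_width: 21.2
```

```bash
python3 ov.py e 36
```

```text
face in base [  -1.  -196.7] 54.0 head [  -1.5 -238.7] hy [ 0.183  0.983 -0.006]
t 15.3 pos [473.3 -43.   44.6] yaw -100.5 F [  1.3 -23.1   0. ] w 21.2 j6 1.13
```

View pics/e_scene.png

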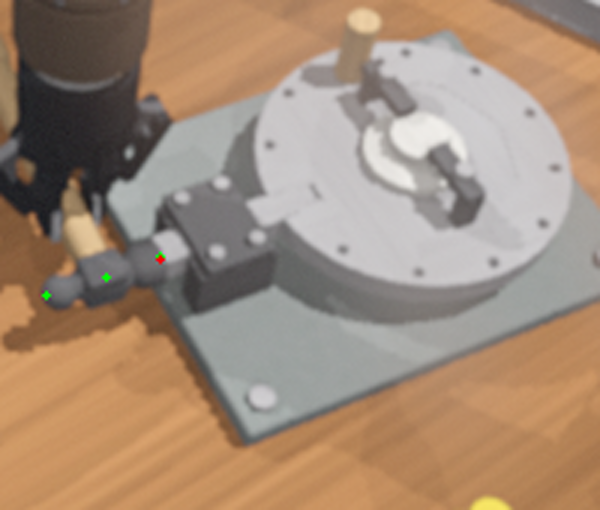

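View pics/e_top.png

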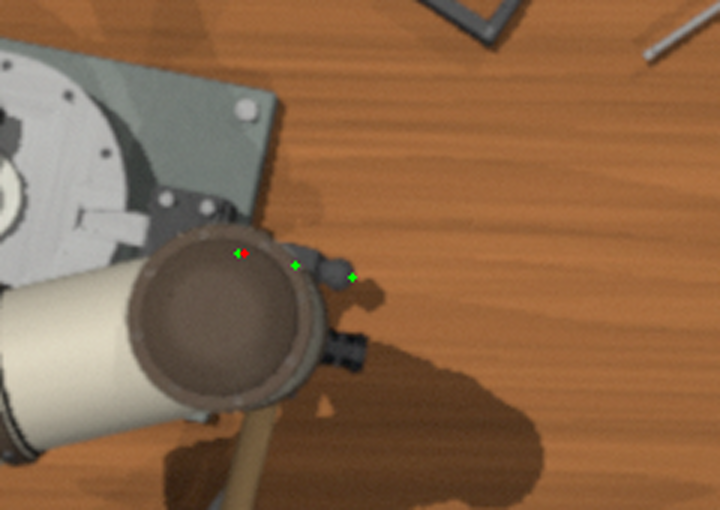

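A steady push of 23 N moved nothing further, and the notch at about (110,222) in the top crop is filled, so the wedge is home. I'll draw back and look.

arm_command:
  rows:
    - {"dx": 0, "dy": 0.01, "dz": 0, "wx": 0, "wy": 0, "wz": 0, "gripper": 0.8}
    - {"dx": 0, "dy": 0.03, "dz": 0, "wx": 0, "wy": 0, "wz": 0, "gripper": 0.8}
    - {"dx": 0, "dy": 0.06, "dz": 0, "wx": 0, "wy": 0, "wz": 0, "gripper": 0.8}
    - {"dx": -0.01, "dy": 0.1, "dz": 0, "wx": 0, "wy": 0, "wz": 0, "gripper": 0.8}
    - {"dx": -0.02, "dy": 0.14, "dz": 0, "wx": 0, "wy": 0, "wz": 0, "gripper": 0.8}
    - {"dx": -0.03, "dy": 0.18, "dz": 0, "wx": 0, "wy": 0, "wz": 0, "gripper": 0.8}
    - {"dx": -0.03, "dy": 0.21, "dz": 0, "wx": 0, "wy": 0, "wz": 0, "gripper": 0.8}
    - {"dx": -0.03, "dy": 0.22, "dz": 0, "wx": 0, "wy": 0, "wz": 0, "gripper": 0.8}

```text
clock: 16.2
position: [433.6, -260.7, 76.1]
ee_rot: [-0.7, 0.067, 0.708, 0.064]
contact_force: [-0.5, 1.7, -3.8]
gripper_width: 20.8
```

```bash
python3 ov.py f 36; python3 -c "
from h import *
rel([(538,-327,60,-76.5)])"
```

```text
face in base [  -2.7 -418. ] 85.6 head [  -3.3 -460. ] hy [ 0.185  0.983 -0.006]
t 16.2 pos [ 433.6 -260.7   76.1] yaw -100.7 F [-0.5  1.7 -3.8] w 20.8 j6 1.59
t 16.3 pos [ 433.4 -259.6   75.6] yaw -100.6 F [ 0.4  0.3 -3.9] w 20.9 j6 1.59
d [ 0.0146  0.0469 -0.1154] w [-24.1   0.7  -0.2]
```

View pics/f_top.png

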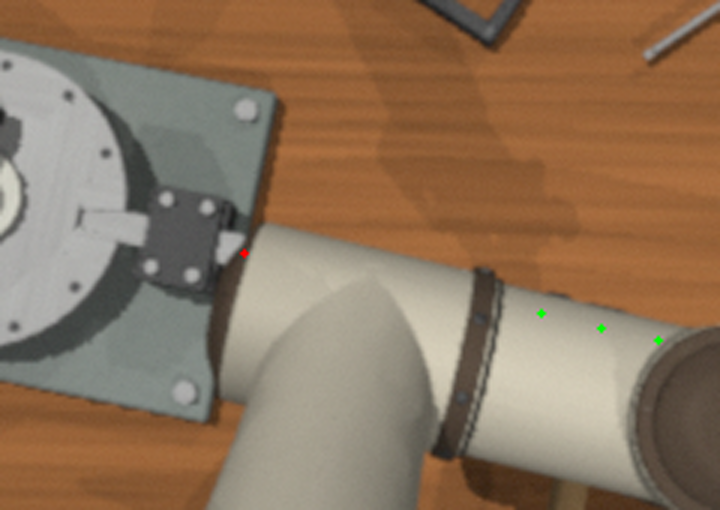

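View pics/f_scene.png

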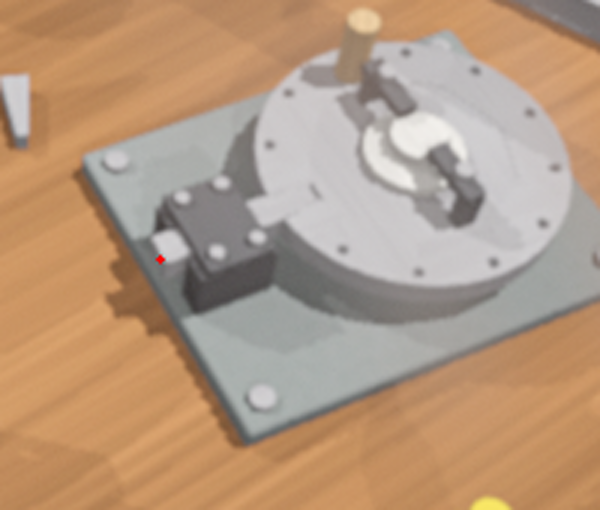

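The wedge is home, with about 14 mm standing proud, and it fills the notch. I'll lay the hammer back where it came from.

arm_command:
  rows:
    - {"dx": 0, "dy": 0.015, "dz": -0.03, "wx": -6, "wy": 0.2, "wz": 0, "gripper": 0.8}
    - {"dx": 0, "dy": 0.03, "dz": -0.065, "wx": -13, "wy": 0.4, "wz": 0, "gripper": 0.8}
    - {"dx": 0, "dy": 0.043, "dz": -0.1, "wx": -20, "wy": 0.7, "wz": -0.2, "gripper": 0.8}
    - {"dx": 0.005, "dy": 0.047, "dz": -0.115, "wx": -24.1, "wy": 0.7, "wz": -0.2, "gripper": 0.8}
    - {"dx": 0.02, "dy": 0.047, "dz": -0.115, "wx": -24.1, "wy": 0.7, "wz": -0.2, "gripper": 0.8}
    - {"dx": 0.035, "dy": 0.047, "dz": -0.115, "wx": -24.1, "wy": 0.7, "wz": -0.2, "gripper": 0.8}
    - {"dx": 0.045, "dy": 0.047, "dz": -0.115, "wx": -24.1, "wy": 0.7, "wz": -0.2, "gripper": 0.8}
    - {"dx": 0.045, "dy": 0.047, "dz": -0.115, "wx": -24.1, "wy": 0.7, "wz": -0.2, "gripper": 0.8}

```text
clock: 17.1
position: [536.3, -325.3, 27.4]
ee_rot: [-0.701, -0.084, 0.704, -0.082]
contact_force: [-0.2, -0.6, -4.4]
gripper_width: 20.9
```

```bash
python3 -c "
from h import *
rel([(538,-327,6.5,-76.5)])
d=cam('scene'); save(d,'scene9.png')
a=cv2.imread('pics/scene9.png')[150:330,120:320]; cv2.imwrite('pics/s9c.png',cv2.resize(a,None,fx=3,fy=3,interpolation=cv2.INTER_CUBIC))
"
```

```text
t 17.1 pos [ 536.3 -325.3   27.4] yaw -76.5 F [-0.2 -0.6 -4.4] w 20.9 j6 2.1
d [ 0.0209  0.0021 -0.0013] w [0.  0.2 0.2]
```

View pics/s9c.png

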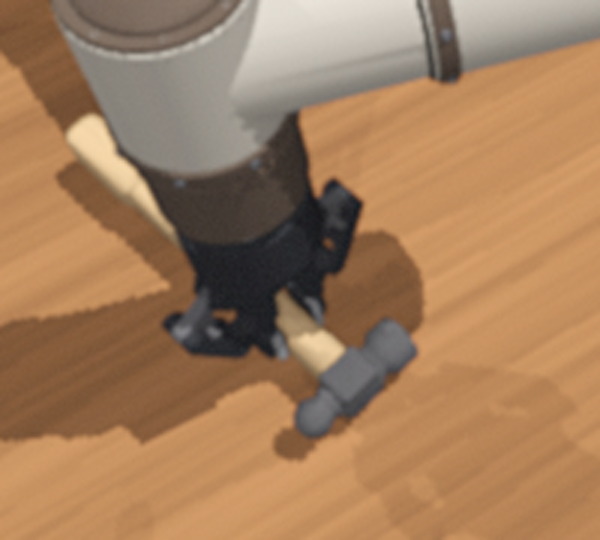

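arm_command:
  rows:
    - {"dx": 0.006, "dy": 0.001, "dz": -0.001, "wx": 0, "wy": 0, "wz": 0, "gripper": 0.8}
    - {"dx": 0.011, "dy": 0.002, "dz": -0.001, "wx": 0, "wy": 0, "wz": 0, "gripper": 0.8}
    - {"dx": 0.015, "dy": 0.002, "dz": -0.001, "wx": 0, "wy": 0, "wz": 0, "gripper": 0.8}
    - {"dx": 0.018, "dy": 0.002, "dz": -0.001, "wx": 0, "wy": 0, "wz": 0, "gripper": 0.8}
    - {"dx": 0.02, "dy": 0.002, "dz": -0.001, "wx": 0, "wy": 0, "wz": 0, "gripper": 0.8}
    - {"dx": 0.021, "dy": 0.002, "dz": -0.001, "wx": 0, "wy": 0, "wz": 0, "gripper": 0.8}
    - {"dx": 0.021, "dy": 0.002, "dz": -0.001, "wx": 0, "wy": 0, "wz": 0, "gripper": 0.8}
    - {"dx": 0.021, "dy": 0.002, "dz": -0.001, "wx": 0, "wy": 0, "wz": 0, "gripper": 0.8}

```text
clock: 17.95
position: [538.6, -327.7, 7.9]
ee_rot: [-0.702, -0.084, 0.703, -0.083]
contact_force: [-0.9, 0.0, -4.1]
gripper_width: 21.1
```

arm_command:
  rows:
    - {"dx": 0.001, "dy": 0, "dz": 0, "wx": 0, "wy": 0, "wz": 0, "gripper": 0.8}
    - {"dx": 0.002, "dy": 0, "dz": 0, "wx": 0, "wy": 0, "wz": 0, "gripper": 0.8}
    - {"dx": 0.0025, "dy": 0, "dz": 0, "wx": 0, "wy": 0, "wz": 0, "gripper": 0.8}
    - {"dx": 0.0025, "dy": 0, "dz": 0, "wx": 0, "wy": 0, "wz": 0, "gripper": 0.8}
    - {"dx": 0.0025, "dy": 0, "dz": 0, "wx": 0, "wy": 0, "wz": 0, "gripper": 0.8}
    - {"dx": 0.0025, "dy": 0, "dz": 0, "wx": 0, "wy": 0, "wz": 0, "gripper": 0.8}
    - {"dx": 0.0025, "dy": 0, "dz": 0, "wx": 0, "wy": 0, "wz": 0, "gripper": 0.8}
    - {"dx": 0.0025, "dy": 0, "dz": 0, "wx": 0, "wy": 0, "wz": 0, "gripper": 0.8}

```text
clock: 18.75
position: [538.7, -327.8, 5.7]
ee_rot: [-0.702, -0.084, 0.703, -0.083]
contact_force: [-0.9, 0.9, 1.9]
gripper_width: 20.6
```

The force has changed sign, so the hammer rests on the bench. I'll release it and rise.

arm_command:
  rows:
    - {"dx": 0, "dy": 0, "dz": 0, "wx": 0, "wy": 0, "wz": 0, "gripper": 0}
    - {"dx": 0, "dy": 0, "dz": 0, "wx": 0, "wy": 0, "wz": 0, "gripper": -1}
    - {"dx": 0, "dy": 0, "dz": 0, "wx": 0, "wy": 0, "wz": 0, "gripper": -1}
    - {"dx": 0, "dy": 0, "dz": 0, "wx": 0, "wy": 0, "wz": 0, "gripper": -1}
    - {"dx": 0, "dy": 0, "dz": 0, "wx": 0, "wy": 0, "wz": 0, "gripper": -1}
    - {"dx": 0, "dy": 0, "dz": 0, "wx": 0, "wy": 0, "wz": 0, "gripper": -1}
    - {"dx": -0.02, "dy": 0, "dz": 0, "wx": 0, "wy": 0, "wz": 0, "gripper": -1}
    - {"dx": -0.06, "dy": 0, "dz": 0, "wx": 0, "wy": 0, "wz": 0, "gripper": -1}

```text
clock: 19.55
position: [536.3, -326.9, 62.8]
ee_rot: [-0.699, -0.085, 0.705, -0.081]
contact_force: [1.0, -0.5, 0.0]
gripper_width: 84.9
```

```bash
python3 -c "
from h import *
rel([(400,-450,200,-76.5)])"
```

```text
t 19.55 pos [ 536.3 -326.9   62.8] yaw -76.5 F [ 1.  -0.5  0. ] w 84.9 j6 2.1
d [-0.1364  0.0871  0.1624] w [0.  0.5 0.3]
```

arm_command:
  rows:
    - {"dx": -0.04, "dy": 0, "dz": 0, "wx": 0, "wy": 0, "wz": 0, "gripper": -1}
    - {"dx": -0.08, "dy": 0, "dz": 0, "wx": 0, "wy": 0, "wz": 0, "gripper": -1}
    - {"dx": -0.12, "dy": 0, "dz": 0, "wx": 0, "wy": 0, "wz": 0, "gripper": -1}
    - {"dx": -0.136, "dy": 0.02, "dz": 0.04, "wx": 0, "wy": 0, "wz": 0, "gripper": -1}
    - {"dx": -0.136, "dy": 0.04, "dz": 0.08, "wx": 0, "wy": 0, "wz": 0, "gripper": -1}
    - {"dx": -0.136, "dy": 0.065, "dz": 0.12, "wx": 0, "wy": 0, "wz": 0, "gripper": -1}
    - {"dx": -0.136, "dy": 0.087, "dz": 0.16, "wx": 0, "wy": 0, "wz": 0, "gripper": -1}
    - {"dx": -0.136, "dy": 0.087, "dz": 0.16, "wx": 0, "wy": 0, "wz": 0, "gripper": -1}

```text
clock: 20.35
position: [398.4, -452.0, 199.7]
ee_rot: [-0.699, -0.083, 0.706, -0.079]
contact_force: [-0.1, 0.3, -0.1]
gripper_width: 85.1
```

```bash
python3 -c "
from h import *
rel([])
d=cam('scene'); save(d,'sceneF.png');t=cam('top'); save(t,'topF.png')
a=models.cut_out('scene','hammer_head')[0]; print(a['conf'],fit([590,-314,.236],HAM,[(d,a['mask'])]))
a=models.cut_out('top','turntable')[0];b=models.cut_out('scene','turntable')[0]
print(a['conf'],fit([568.7,182,-.172],table(0),[(t,a['mask']),(d,b['mask'])]))
a=cv2.imread('pics/topF.png')[130:280,110:320]; cv2.imwrite('pics/tFc.png',cv2.resize(a,None,fx=3.5,fy=3.5,interpolation=cv2.INTER_CUBIC))
"
```

```text
t 20.35 pos [ 398.4 -452.   199.7] yaw -76.8 F [-0.1  0.3 -0.1] w 85.1 j6 2.38
0.76 (array([ 5.89783144e+02, -3.15491896e+02,  2.39489266e-01]), np.float64(264.375))
0.83 (array([ 5.68630441e+02,  1.82379979e+02, -1.45093787e-01]), np.float64(586.5625))
```

View pics/sceneF.png

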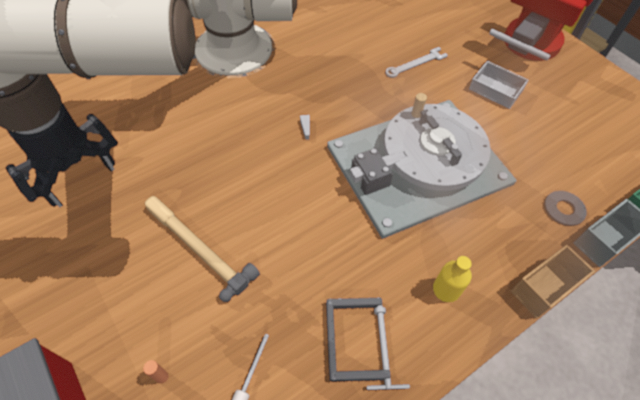

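View pics/tFc.png

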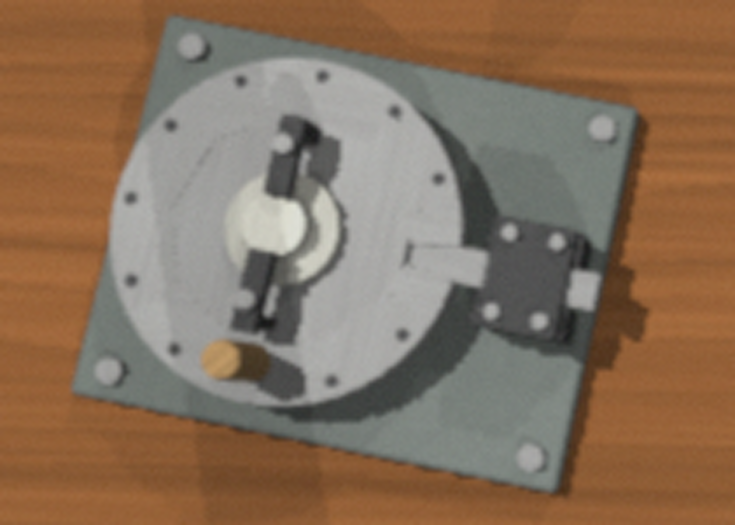

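The hammer lies flat on the bench at about (200,250) in the scene view. The wedge fills the notch, at about (440,263) in the top crop, and nothing touches the robot. I'll hand it in.

```bash
python3 -c "
from bench import arm
print(arm.job_done())"
```

```text
the job is handed in; nothing more can be done
None
```

I turned the table into its detent, tapped the wedge home with the hammer, laid the hammer back down and let go. I handed the job in at about 20 s of the 72 s allowed; no verdict was reported.

- **Turntable:** I turned it counter-clockwise by the wooden handle. Before tapping, the notch measured within about 0.014 rad of the wedge line.
- **Taps:** There were three taps and one check tap, with the hammer drawn clear between them. The first took the wedge to about 17 mm, the second to about 26 mm and the third to the stop. On the check tap a steady 23 N moved it no further. The last pictures show it filling the notch, with about 14 mm standing proud of the guide.
- **Hammer:** It lies flat where it started, within about 2 mm by a single-view fit. The gripper is open and well away from everything, and the measured force is near zero.
- **Disagreement:** The two automatic fits of the turntable angle did not match the other evidence. One, taken with the arm blocking the view, gave 0.04 rad and was unusable. The final one gave about 0.027 rad, still inside the 0.04 limit. This fit rests mainly on the handle, so I trusted the notch reading and the seated wedge instead.

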